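# Unlock, load and relock a battery carousel of unknown thread

## Robot

A 6-joint arm with a two-finger parallel gripper is mounted at the origin on a cart in front of the work surface, level with it; the furniture and walls round the work are solid. World frame = base frame: x ahead of the robot, y to its left, z up, the work surface at z = 0. Lengths are in m, angles in rad, forces in N, time in s.
With the tool pointing down it reaches from about 0.3 to 0.875 m from the base axis. Payload 6.4 kg.
Tool frame: the origin (TCP) lies at the very end of the fingers, on their centre line; the grasp point (between the pads) lies 19 mm behind it; z points along the fingers, y is the line along which they close (so a half turn about z gives the same grasp; the last joint's range is limited). The gripper opens to 85 mm and grips with 20 to 120 N. Pads are 22 mm wide; open, the fingers measure 114 mm over their backs; the gripper's body (76 mm by 85 mm) begins 54 mm behind the grasp point. The pads swing forward as they close: fully open they stand 13 mm farther back than shut.
Start: joints at [0.93, 0.181, 1.607, -0, 1.354, -0.206], TCP at [0.242, 0.522, 0.231] pointing down, gripper open.
Joint ranges: [-2.99, 2.99], [-0.89, 2.07], [0.3, 2.58], [-1.14, 4.28], [0, 2.63], [-3.12, 3.12]. Speed limits (rad/s): [2.57, 2.57, 3.01, 3.14, 3.14, 3.14].

## Interface

Orientations are given as a unit quaternion [w, x, y, z].
In Python, from bench import ctrl, camera, calibration, order, outline_of gives the robot as it stands.
- The arm moves only by the tool move_arm, never from a script. Its argument "series" is a list that holds one entry, the list of rows, each a list of 5 numbers: the opening, from 0 (shut) to 1 (fully open), then the shift along the tool's x, y, z in mm, then the turn about the tool's z in rad. A call has exactly 10 rows; each row is the pose to reach, as a shift and turn from the pose commanded when the call began, along the tool's axes at that moment; what a row does not reach only later rows make up. A row lasts 1/12 s, in which the tool goes at most 41.7 mm and 7.16 degrees, less where a joint would pass 70% of its speed; a pose out of reach is approached as far as the arm can. A call with a gripper value outside its range is refused whole. The fingers move at their own pace and stop on an object; the grip force is fixed at half the most. Time passes only in rows, so rows that repeat a pose let the fingers close, or fill a call up. It gives the time, the measured TCP pose, the force, the opening and the grip force at its end, in the units of the state.
- ctrl.get_obs(): the state, without advancing time (a new reading comes with each control period).
- camera(name): name is "scene" or "side" or "wrist"; returns (picture, depth): 420x560x3 uint8, blue, green, red; 420x560 float32, m along the optical axis (not along the pixel's ray), 0 where there is no reading.
- calibration(name): a dict with "intrinsics" (3x3 intrinsics, pixels), "k1" (the pictures are not rectified: a ray, as slopes to the right and down, at radius r is drawn at 1 + k1 r^2 times it, then the intrinsics apply), "rvec" (rotation vector, rad) and "tvec" (3), from world to camera coordinates, as OpenCV has them. Camera axes: x right, y down, z forward; pixel columns grow to the right and rows downward; lengths in m; the calibration is good to about 2 mm. A picture is of the moment at which its call begins: read the wrist's pose just before it. calibration takes no time and is no camera call; for the wrist camera it gives the pose at the moment of the call.
- order.hand_in(): hands the job in; it is judged then, once.
Trained networks look in the newest picture that a camera, given by its name, has taken for a name from the list of things; names that differ only in an ending like _2 or _b are one class to them, and where a whole thing is asked for, a point or a joint stands for the part that bears it (a point fixed in the world has none). Each returns a list of dicts, best first, with "conf" (0 to 1); they miss things now and then, are a little off and sometimes report something else, mostly with a low value. They report only what shows in the picture. A call takes as long as a camera call.
- outline_of(target, camera): "region" (420x560 bool, what is visible of it) and "bbox" ([centre column, centre row, width, height] in pixels, round what is visible of it).
The state is a dict: "time_s": time; "q": joint angles; "dq": joint speeds; "joint_efforts": joint torques, N m; "eef_pos": TCP position; "eef_rot": TCP orientation; "wrist_force": force on the tool from outside, world axes, zero at the start; "torque": the same for the moment, N m; "opening": opening from 0.0 (shut) to 1.0 (fully open); "grasp_force": force on a finger pad.
Only numpy, scipy, OpenCV 4.12 (cv2) and the standard library are available. Lean on these libraries where they do the work, as an engineer would, in place of code of your own. Each camera call takes 0.05 s, during which the arm holds its last target. There are 200 camera calls.

## Task

Load the battery carousel on the bench: free its red locking knob (nobody knows which hand its thread is, so feel which way it gives and turn it that way until the table is loose), then lay every loose 9 V block battery flat in a blue-rimmed tray of its own through the opening in the clear guard, turning the table by its black hub knob, click by click, to bring an empty tray to the opening. When all are loaded leave a tray clicked in squarely at the opening and turn the locking knob back home so that the table is locked; leave the other things on the bench alone.

Things in the scene. Friction and masses are not known exactly. Their poses are not given: they have to be found in the camera images.
- carousel_base: Fixed grey base plate, 236x236x16 mm (four 10 mm steel standoffs at x, y = +-106 mm), with a wing at -y that carries the lock tower. Origin: underside centre, on the table's axis; -x points through the guard's opening (roughly to the robot), z up. The clear guard, 50 to 54 mm above the bench, covers x -25 to 115, |y| < 115 mm, and two strips x -115 to -25, |y| 65 to 115 mm.
- window (a point): Fixed point of the base: where the centre of a tray's floor stands when that tray is clicked in at the opening, 72 mm from the table's axis along the base's -x, 24 mm above the bench. The opening in the guard is framed in yellow, 130 mm wide (|y| < 65 mm of the base), from x = -25 mm outward; only the tray at this point is wholly open.
- table (a joint): Angle (rad, counter-clockwise from above positive, 0 at the start) of the white 220 mm turntable with six trays. Turns endlessly either way; click stops at whole multiples of 1.047 rad, a tray at the opening at each; a sprung ball (peak 0.3 N m) draws it in from within 7 deg, else it is almost free. A bolt holds it while the locking knob is home, and is clear once the knob is turned 0.9 rad.
- hub_grip (a point): On the table's axis, 79 mm above the bench, the height to grip the hub knob: a black hexagonal prism, 36 mm across flats, from 62 to 92 mm above the bench, standing up through the guard. The point turns with the table; at table angle 0 its axes are those of the base. Two of the flats face halfway between tray directions, at 30 deg from this point's x axis, and so on every 60 deg.
- lock_knob (a joint): Angle (rad, counter-clockwise from above positive) of the red locking knob; 0 is home (locked). It gives in one direction only, at random from start to start: the wrong way a solid stop blocks it within about 0.05 rad; the right way it turns easily (0.06 N m) to an end stop at 1.45 rad. It stays where it is left.
- lock_grip (a point): On the axis of the red locking knob, 78 mm above the bench, the height to grip it; on a grey round tower at x = -20, y = -150 mm of the base. The knob is an upright bar 16 mm thick along this point's x and 48 mm long along its y, from 61 to 89 mm above the bench. The point turns with the knob; at 0 its axes are those of the base.
- tray0 (a point): Centre of the floor of tray 0 of the turntable, 72 mm from the table's axis, 24 mm above the bench (tray 0 is at the opening at table angle 0; numbers rise counter-clockwise from above). A tray is a pocket 62 mm long along the radius and 38 mm wide, with a blue rim 7 mm high, 2.5 mm thick.
- tray1 (a point): Centre of the floor of tray 1 of the turntable, 72 mm from the table's axis, 24 mm above the bench (tray 0 is at the opening at table angle 0; numbers rise counter-clockwise from above). A tray is a pocket 62 mm long along the radius and 38 mm wide, with a blue rim 7 mm high, 2.5 mm thick.
- tray2 (a point): Centre of the floor of tray 2 of the turntable, 72 mm from the table's axis, 24 mm above the bench (tray 0 is at the opening at table angle 0; numbers rise counter-clockwise from above). A tray is a pocket 62 mm long along the radius and 38 mm wide, with a blue rim 7 mm high, 2.5 mm thick.
- tray3 (a point): Centre of the floor of tray 3 of the turntable, 72 mm from the table's axis, 24 mm above the bench (tray 0 is at the opening at table angle 0; numbers rise counter-clockwise from above). A tray is a pocket 62 mm long along the radius and 38 mm wide, with a blue rim 7 mm high, 2.5 mm thick.
- tray4 (a point): Centre of the floor of tray 4 of the turntable, 72 mm from the table's axis, 24 mm above the bench (tray 0 is at the opening at table angle 0; numbers rise counter-clockwise from above). A tray is a pocket 62 mm long along the radius and 38 mm wide, with a blue rim 7 mm high, 2.5 mm thick.
- tray5 (a point): Centre of the floor of tray 5 of the turntable, 72 mm from the table's axis, 24 mm above the bench (tray 0 is at the opening at table angle 0; numbers rise counter-clockwise from above). A tray is a pocket 62 mm long along the radius and 38 mm wide, with a blue rim 7 mm high, 2.5 mm thick.
- battery1: Black and copper nine volt block battery lying flat, 46 g: its body is 45 mm long along its x (from -25 to +20 mm of the origin), with terminals to +26 mm, 26 mm wide along its y, 17 mm high. Origin on its underside; z up. Three to five of the five batteries are there, the others are absent.
- battery2: Black and copper nine volt block battery lying flat, 46 g: its body is 45 mm long along its x (from -25 to +20 mm of the origin), with terminals to +26 mm, 26 mm wide along its y, 17 mm high. Origin on its underside; z up. Three to five of the five batteries are there, the others are absent.
- battery3: Black and copper nine volt block battery lying flat, 46 g: its body is 45 mm long along its x (from -25 to +20 mm of the origin), with terminals to +26 mm, 26 mm wide along its y, 17 mm high. Origin on its underside; z up. Three to five of the five batteries are there, the others are absent.
- battery4: Black and copper nine volt block battery lying flat, 46 g: its body is 45 mm long along its x (from -25 to +20 mm of the origin), with terminals to +26 mm, 26 mm wide along its y, 17 mm high. Origin on its underside; z up. Three to five of the five batteries are there, the others are absent.
- battery5: Black and copper nine volt block battery lying flat, 46 g: its body is 45 mm long along its x (from -25 to +20 mm of the origin), with terminals to +26 mm, 26 mm wide along its y, 17 mm high. Origin on its underside; z up. Three to five of the five batteries are there, the others are absent.
- solder_spool: Bystander: spool of solder wire, 53x109x39 mm with its loose end, standing on the bench; origin under it.
- usb_stick: Bystander: green usb stick, 56x19x8 mm, lying on the bench; origin under its centre.
- marker: Bystander: red and white marker pen, 135 mm long, 17 mm thick, lying on the bench; origin under its centre.

How it is judged:
By the outcome, as a careful person would: the job done as asked, in the order asked, and still so for the second after the job is handed in, with the robot touching nothing.
Of battery1, battery2, battery3, battery4, battery5 only 3 to 5 are there at a start; the rules pass over those that are not, and their reading is None.
At some moment in a run one of battery1, battery2, battery3, battery4, battery5 may be knocked a few centimetres aside while the robot is not near it.
Once in a run the grip may slacken for a moment while it holds something.
It also fails if it takes over 210 s, if anything falls off the work surface, if the arm or the gripper's body presses on something with over 40 N, if the wrist force passes 120 N, or if a joint passes its speed limit or range.

## Working session

There is one attempt and no reset: what is moved stays moved. The work goes in short steps, Python scripts to look and compute and a tool call to move; the robot and the scene stay as the last step left them, time stands still between calls to the robot, and variables do not carry over. Pictures are saved under pics/ and viewed, at most 14 in all, crops included, and the job is handed in when it is done.

Besides the shell and the picture viewer there is one more tool, called as name([rows], argument=value, ...), one row to a line, values as JSON. move_arm: Moves the arm, as the interface text tells. Its arguments: {"type":"object","properties":{"series":{"type":"array","items":{"type":"array","items":{"type":"array","items":{"type":"number"}}}}},"required":["series"]}

```bash
ls; mkdir -p pics
cat > h.py <<'E'
import numpy as np, cv2
from bench import ctrl, camera, calibration, order, outline_of
from scipy.spatial.transform import Rotation as R
def cal(n):
    c=calibration(n); return np.array(c["intrinsics"]),c["k1"],R.from_rotvec(np.ravel(c["rvec"])),np.ravel(c["tvec"])
def unproj(n,u,v,c=None,depth=None,z=None):
    """pixels -> world, by depth array values or by plane height z"""
    K,k1,Rw,t=c or cal(n)
    u=np.atleast_1d(np.asarray(u,float));v=np.atleast_1d(np.asarray(v,float))
    p=np.stack([u,v],-1)[:,None]
    s=cv2.undistortPoints(p,K,np.array([k1,0,0,0,0.]))[:,0]
    d=np.c_[s,np.ones(len(s))]
    if depth is not None: return Rw.inv().apply(d*np.asarray(depth)[:,None]-t)
    o=Rw.inv().apply(-t); w=Rw.inv().apply(d)
    return o+w*((z-o[2])/w[:,2])[:,None]
def proj(n,P,c=None):
    K,k1,Rw,t=c or cal(n)
    return cv2.projectPoints(np.asarray(P,float).reshape(-1,1,3),Rw.as_rotvec(),t,K,np.array([k1,0,0,0,0.]))[0][:,0]
def cloud(n,depth,c=None):
    v,u=np.mgrid[0:420,0:560]; 
    P=unproj(n,u.ravel(),v.ravel(),c,depth=depth.ravel()).reshape(420,560,3); P[depth==0]=np.nan; return P
def state():
    o=ctrl.get_obs(); r=R.from_quat(np.array(o["eef_rot"])[[1,2,3,0]]); return o,np.array(o["eef_pos"]),r
def togo(p,yaw=None):
    """shift mm along tool axes to world TCP p, turn about tool z so that tool y has world heading yaw(mod pi)"""
    o,e,r=state(); d=r.inv().apply(np.array(p)-e)*1000
    y=r.apply([0,1,0]); cur=np.arctan2(y[1],y[0])
    t=None if yaw is None else -((yaw-cur+np.pi/2)%np.pi-np.pi/2)
    return np.round(d,1), t, o["q"][5]
E
python3 - <<'E'
from h import *
o,e,r=state(); print(o["time_s"],e,r.as_matrix().round(3))
ims=[]
for n in("scene","side"):
    im,d=camera(n); cv2.imwrite(f"pics/{n}0.png",im); np.save(f"{n}0.npy",d)
    c=cal(n); print(n,c[2].inv().apply(-c[3]).round(3), c[2].as_matrix()[2].round(2))
    P=cloud(n,d,c)
    for t in("battery1","hub_grip","lock_grip","carousel_base","usb_stick","marker","solder_spool"):
        for k in outline_of(t,n):
            if k["conf"]<.3: continue
            m=k["region"]; print(n,t,round(k["conf"],2),np.round(k["bbox"]),np.nanmedian(P[m],0).round(3),np.nanmax(P[m][:,2]).round(3), m.sum())
E
```

```text
pics
0.0 [0.24184939 0.52105874 0.23040069] [[-0.907  0.421 -0.001]
 [ 0.421  0.907 -0.001]
 [ 0.    -0.002 -1.   ]]
scene [-0.248 -0.426  1.057] [ 0.56  0.32 -0.76]
scene battery1 0.66 [236. 212.  18.  15.] [0.45  0.112 0.015] 0.022 195
scene battery1 0.65 [210. 195.  21.  13.] [0.46  0.216 0.016] 0.022 188
scene battery1 0.56 [174. 180.  18.  18.] [0.455 0.325 0.015] 0.023 172
scene battery1 0.55 [186. 216.  16.  19.] [0.373 0.22  0.016] 0.022 180
scene battery1 0.5 [155. 198.  18.  16.] [0.376 0.332 0.015] 0.023 164
scene hub_grip 0.94 [325. 244.  58.  60.] [ 0.46  -0.148  0.025] 0.098 1847
scene lock_grip 0.65 [394. 251.  24.  18.] [ 0.498 -0.298  0.082] 0.094 258
scene carousel_base 0.68 [339. 237. 130. 107.] [ 0.493 -0.166  0.052] 0.098 8846
scene usb_stick 0.48 [350. 295.  14.  23.] [ 0.373 -0.249  0.008] 0.015 163
scene solder_spool 0.56 [394. 322.  23.  28.] [ 0.359 -0.369  0.038] 0.045 573
side [0.292 1.008 0.565] [ 0.18 -0.9  -0.41]
side battery1 0.79 [260. 313.  22.  16.] [0.461 0.342 0.016] 0.021 313
side battery1 0.72 [298. 320.  24.  16.] [0.379 0.349 0.016] 0.02 332
side battery1 0.7 [269. 284.  26.  18.] [0.461 0.23  0.016] 0.02 250
side battery1 0.63 [306. 288.  22.  15.] [0.378 0.232 0.016] 0.02 268
side battery1 0.53 [281. 260.  18.   7.] [0.45  0.127 0.016] 0.02 164
side hub_grip 0.97 [281. 207.  63.  38.] [ 0.489 -0.122  0.026] 0.095 788
side hub_grip 0.32 [278. 204.  77.  63.] [ 0.498 -0.085  0.053] 0.125 3504
side lock_grip 0.5 [289. 180.   4.   6.] [ 0.504 -0.276  0.08 ] 0.09 64
side lock_grip 0.35 [279. 209.  64.  44.] [ 0.494 -0.124  0.026] 0.095 921
side carousel_base 0.76 [278. 205.  79.  61.] [ 0.498 -0.085  0.053] 0.095 3371
side marker 0.45 [268. 185.  26.   8.] [ 0.604 -0.378  0.012] 0.018 63
side solder_spool 0.7 [330. 189.  13.  13.] [ 0.368 -0.355  0.024] 0.042 201
```

Run:
```python
import cv2
a=cv2.imread("pics/scene0.png")[150:360,120:440]; cv2.imwrite("pics/s0c.png",cv2.resize(a,None,fx=2.5,fy=2.5,interpolation=cv2.INTER_CUBIC))
```

```text
(no output)
```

View pics/s0c.png

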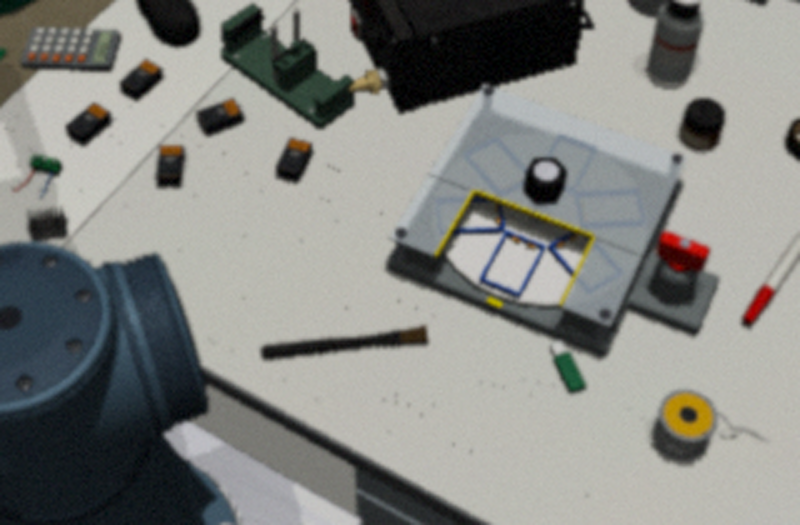

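Run:
```python
from h import *
o,e,r=state(); K,k1,Rw,t=cal("wrist"); print("cam in tool",r.inv().apply(Rw.inv().apply(-t)-e).round(3),"axis",(r.inv()*Rw.inv()).as_matrix().round(2).tolist(),K[0,0],k1)
print(togo([.40,.23,.36],np.pi/2))
print(togo([.40,-.15,.38],np.pi/2))
```

```text
cam in tool [ 0.082  0.    -0.144] axis [[-0.0, -0.95, -0.32], [1.0, -0.0, 0.0], [-0.0, -0.32, 0.95]] 292.65538404192114 -0.053276240319517505
(array([-265.9, -197.9, -128.7]), np.float64(-0.4347779782655872), np.float64(-0.20631935076073432))
(array([-426. , -542.6, -148.7]), np.float64(-0.4347779782655872), np.float64(-0.20631935076073432))
```

move_arm([
  [[1,-40,-30,-25,-0.1],[1,-80,-60,-50,-0.2],[1,-115,-85,-65,-0.3],[1,-150,-110,-80,-0.4],[1,-180,-135,-95,-0.435],[1,-210,-155,-110,-0.435],[1,-240,-180,-120,-0.435],[1,-266,-198,-129,-0.435],[1,-266,-198,-129,-0.435],[1,-266,-198,-129,-0.435]],
])

```text
time_s: 1.63
eef_pos: [0.4027, 0.2266, 0.3623]
eef_rot: [0.002, 0.002, 1.0, -0.0]
wrist_force: [1.1, 0.2, -0.2]
opening: 0.999
grasp_force: 0.0
```

```bash
cat > bat.py <<'E'
from h import *
def batteries(n="wrist"):
    c=cal(n); im,d=camera(n); P=cloud(n,d,c); out=[]
    for k in outline_of("battery1",n):
        if k["conf"]<.3: continue
        m=k["region"]&(P[...,2]>.012)&(P[...,2]<.024)
        if m.sum()<30: continue
        v,u=np.nonzero(m); top=unproj(n,u,v,c,z=.017)[:,:2]
        (cx,cy),(w,h),a=cv2.minAreaRect((top*1000).astype(np.float32))
        b,g,rr=im[m].astype(float).T; cop=(rr>1.5*b)&(rr>70)
        mid=np.array([cx,cy]); L,Wd=max(w,h),min(w,h)
        ang=np.radians(a if w>=h else a+90); ax=np.array([np.cos(ang),np.sin(ang)])
        if cop.sum()>3 and ax@(top[cop].mean(0)*1000-mid)<0: ax=-ax
        out.append((round(k["conf"],2),mid.round(1),round(L,1),round(Wd,1),round(float(np.arctan2(ax[1],ax[0])),3),int(cop.sum()),len(u)))
    return im,out
E
python3 - <<'E'
from bat import *
print(state()[1]); im,o=batteries(); cv2.imwrite("pics/w1.png",im)
for x in o: print(x)
E
```

```text
[0.40265428 0.22661479 0.36231063]
(0.96, array([379.4, 225. ]), 46.0, 26.3, 0.563, 113, 436)
(0.91, array([463.2, 329.3]), 45.8, 25.8, -0.04, 90, 367)
(0.74, array([454.8, 118.6]), 48.3, 27.2, 0.217, 91, 398)
(0.71, array([463.5, 220.6]), 47.5, 26.7, -0.55, 89, 386)
```

View pics/w1.png

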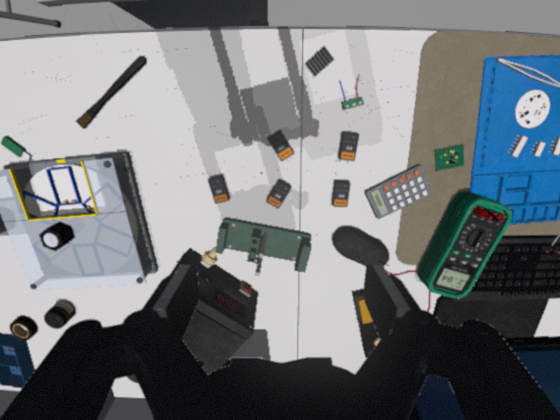

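move_arm([
  [[1,0,-40,0,0],[1,0,-80,0,0],[1,0,-120,0,0],[1,0,-160,0,0],[1,0,-200,0,0],[1,0,-240,0,0],[1,0,-280,0,0],[1,0,-320,0,0],[1,0,-360,0,0],[1,0,-376,0,0]],
])

```text
time_s: 2.57
eef_pos: [0.3999, -0.1487, 0.3595]
eef_rot: [-0.001, 0.001, 1.0, -0.0]
wrist_force: [-0.2, 0.1, -0.5]
opening: 0.996
grasp_force: 0.0
```

Run:
```python
from h import *
print(state()[1]); c=cal("wrist"); im,d=camera("wrist"); cv2.imwrite("pics/w2.png",im); np.save("w2.npy",d)
P=cloud("wrist",d,c)
for t in("hub_grip","lock_grip","carousel_base","marker"):
    for k in outline_of(t,"wrist"):
        if k["conf"]<.3: continue
        m=k["region"]; print(t,round(k["conf"],2),np.round(k["bbox"]),np.nanmedian(P[m],0).round(4),np.nanmax(P[m][:,2]).round(3), m.sum())
        zz={"hub_grip":(.085,.098,.092),"lock_grip":(.082,.096,.089)}.get(t)
        if zz:
            v,u=np.nonzero(m&(P[...,2]>zz[0])&(P[...,2]<zz[1]))
            if len(u)>5:
                q=unproj("wrist",u,v,c,z=zz[2])[:,:2]*1000; print(len(u),cv2.minAreaRect(q.astype(np.float32)),q.mean(0))
b,g,r=[im[...,i].astype(int) for i in range(3)]
y=(r>110)&(g>90)&(b<70); v,u=np.nonzero(y&(P[...,2]>.03)); np.save("y.npy",np.c_[u,v])
q=unproj("wrist",u,v,c,z=.054)[:,:2]*1000; print("yellow",len(u),cv2.minAreaRect(q.astype(np.float32)))
bl=(b>90)&(b>r+50)&(b>g+40); print("blue",bl.sum())
```

```text
[ 0.39987019 -0.14873422  0.35948267]
hub_grip 0.64 [280. 211.  79.  92.] [ 0.4591 -0.1486  0.0257] 0.097 4463
469 ((512.927001953125, -145.57809448242188), (34.26512908935547, 42.57240676879883), 89.87982177734375) [ 512.59153632 -145.46071104]
lock_grip 0.9 [189. 235.  33.  20.] [ 0.5    -0.292   0.0878] 0.093 452
288 ((503.6529235839844, -294.34228515625), (17.08216094970703, 49.299530029296875), 3.081087827682495) [ 503.23860685 -293.79651015]
carousel_base 0.85 [264. 225. 178. 149.] [ 0.4959 -0.1535  0.0551] 0.097 19793
marker 0.8 [159. 252.  15.  65.] [ 0.5696 -0.3777  0.0156] 0.386 504
yellow 823 ((508.3580322265625, 20.017425537109375), (851.6097412109375, 134.45921325683594), 69.4215316772461)
blue 186
```

View pics/w2.png

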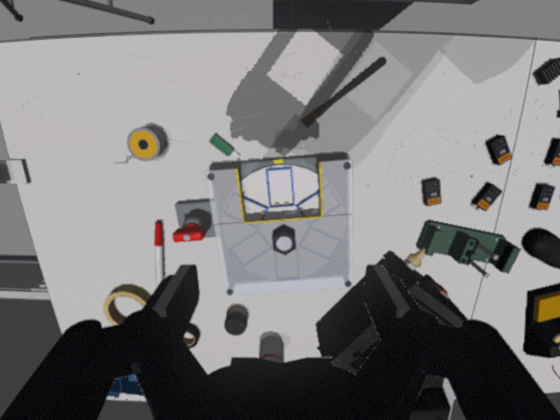

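Run:
```python
from h import *
from scipy.optimize import minimize,least_squares
y=np.load("y.npy"); c=cal("wrist")
q=unproj("wrist",y[:,0],y[:,1],c,z=.054)[:,:2]*1000
q=q[(abs(q[:,0]-470)<65)&(abs(q[:,1]+146)<85)]
print(len(q))
def f(p):
    th=p[2]; d=q-p[:2]; x=d[:,0]*np.cos(th)+d[:,1]*np.sin(th); yy=-d[:,0]*np.sin(th)+d[:,1]*np.cos(th)
    # U frame: segments
    def seg(a,b):
        a=np.array(a,float);b=np.array(b,float);P=np.c_[x,yy];t=np.clip(((P-a)@(b-a))/((b-a)@(b-a)),0,1);return np.linalg.norm(P-a-t[:,None]*(b-a),axis=1)
    return np.minimum.reduce([seg((-25,-65),(-25,65)),seg((-25,-65),(-115,-65)),seg((-25,65),(-115,65))])
for th0 in(0,.07):
    s=least_squares(f,[514,-145,th0],loss="soft_l1",f_scale=3); print(s.x,np.median(f(s.x)))
```

```text
241
[ 5.15313511e+02 -1.39875892e+02  7.83691835e-02] 0.7643617684485875
[ 5.15313510e+02 -1.39875875e+02  7.83694166e-02] 0.7643685725006719
```

Run:
```python
from h import *
print(state()[0]["q"]); print(togo([.5035,-.294,.21],.06),togo([.5035,-.294,.21],.0))
y=np.load("y.npy"); c=cal("wrist")
q=unproj("wrist",y[:,0],y[:,1],c,z=.054)[:,:2]*1000
q=q[(abs(q[:,0]-470)<65)&(abs(q[:,1]+146)<85)]
im=cv2.imread("pics/w2.png"); cv2.imwrite("pics/w2c.png",cv2.resize(im[140:300,160:370],None,fx=3.6,fy=3.6,interpolation=cv2.INTER_CUBIC))
for a in range(410,500,15):
    m=(q[:,0]>a)&(q[:,0]<=a+15); print(a,m.sum(), [ (g.mean().round(1),g.min().round(1),g.max().round(1),len(g)) for g in (q[m&(q[:,1]<-146),1],q[m&(q[:,1]>-146),1]) if len(g)])
```

```text
[-6.27478904e-01 -2.51237996e-01  1.77087900e+00  6.37449668e-04
  1.62302290e+00 -2.20010612e+00]
(array([-103. , -149.8,  149.6]), np.float64(1.5126598742983797), np.float64(-2.2001061238252335)) (array([-103. , -149.8,  149.6]), np.float64(-1.5689327792914134), np.float64(-2.2001061238252335))
410 34 [(np.float64(-211.8), np.float64(-212.8), np.float64(-211.0), 14), (np.float64(-83.4), np.float64(-84.5), np.float64(-82.3), 20)]
425 24 [(np.float64(-210.4), np.float64(-211.7), np.float64(-208.9), 14), (np.float64(-82.2), np.float64(-83.8), np.float64(-81.7), 10)]
440 27 [(np.float64(-209.4), np.float64(-210.8), np.float64(-207.9), 14), (np.float64(-80.8), np.float64(-81.6), np.float64(-79.4), 13)]
455 32 [(np.float64(-199.4), np.float64(-209.7), np.float64(-150.2), 13), (np.float64(-85.6), np.float64(-135.6), np.float64(-78.7), 19)]
470 17 [(np.float64(-203.4), np.float64(-207.5), np.float64(-174.7), 9), (np.float64(-78.4), np.float64(-78.7), np.float64(-78.1), 8)]
485 98 [(np.float64(-179.4), np.float64(-206.4), np.float64(-147.0), 49), (np.float64(-112.4), np.float64(-145.3), np.float64(-81.3), 49)]
```

View pics/w2c.png

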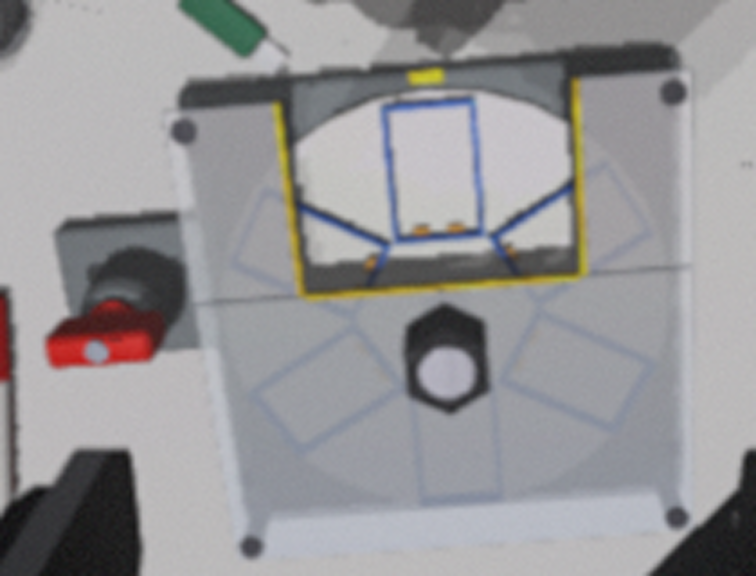

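move_arm([
  [[1,-10,-20,15,0.12],[1,-20,-40,30,0.24],[1,-30,-60,45,0.36],[1,-45,-75,60,0.48],[1,-60,-90,75,0.6],[1,-70,-105,90,0.72],[1,-80,-120,105,0.84],[1,-90,-130,120,0.96],[1,-97,-140,135,1.08],[1,-103,-150,150,1.2]],
])

```text
time_s: 3.65
eef_pos: [0.5047, -0.2941, 0.2095]
eef_rot: [-0.0, 0.566, 0.825, 0.0]
wrist_force: [-0.5, 0.5, -0.2]
opening: 0.999
grasp_force: 0.0
```

move_arm([
  [[0.6,0,0,0,0.1],[0.6,0,0,0,0.2],[0.6,0,0,0,0.3],[0.6,0,0,0,0.3],[0.6,0,0,0,0.3],[0.6,0,0,0,0.3],[0.6,0,0,0,0.3],[0.6,0,0,0,0.3],[0.6,0,0,0,0.3],[0.6,0,0,0,0.3]],
])

```text
time_s: 4.48
eef_pos: [0.5031, -0.2961, 0.2103]
eef_rot: [0.0, 0.681, 0.732, 0.0]
wrist_force: [-0.3, -0.0, -0.7]
opening: 0.601
grasp_force: 0.0
```

Run:
```python
from h import *
o,e,r=state();print(e,r.as_matrix()[:,1].round(3),o["q"]); c=cal("wrist"); im,d=camera("wrist"); cv2.imwrite("pics/w3.png",im)
P=cloud("wrist",d,c)
b,g,rr=[im[...,i].astype(int) for i in range(3)]
red=((rr>100)&(rr>2*g)&(rr>2*b)); red=cv2.morphologyEx(red.astype(np.uint8),cv2.MORPH_CLOSE,np.ones((9,9)))>0
m=red&(P[...,2]>.083)&(P[...,2]<.097)
v,u=np.nonzero(m); print(len(u),np.median(P[m],0))
q=unproj("wrist",u,v,c,z=.089)[:,:2]*1000; k=np.linalg.norm(q-[503,-294],axis=1)<40;q=q[k]
R1=cv2.minAreaRect(q.astype(np.float32));print(R1,q.mean(0))
w=np.linalg.eigh(np.cov(q.T))[1][:,0]; print("short axis heading",np.degrees(np.arctan(w[1]/w[0])))
print(togo([R1[0][0]/1e3,R1[0][1]/1e3,.058],.07))
```

```text
[ 0.50312499 -0.29609638  0.21033212] [0.997 0.071 0.   ] [-7.35116313e-01  2.18971841e-01  1.60554153e+00  7.31296500e-06
  1.31701095e+00 -8.06508765e-01]
94 [ 0.50609288 -0.28939204  0.08994422]
((505.86639404296875, -302.1004638671875), (13.331282615661621, 31.200136184692383), 6.522080898284912) [ 505.62519856 -293.49127088]
short axis heading 14.768827593323754
(array([ -6.2,   2.3, 152.3]), np.float64(0.0012228438891017657), np.float64(-0.8063776501814807))
```

View pics/w3.png

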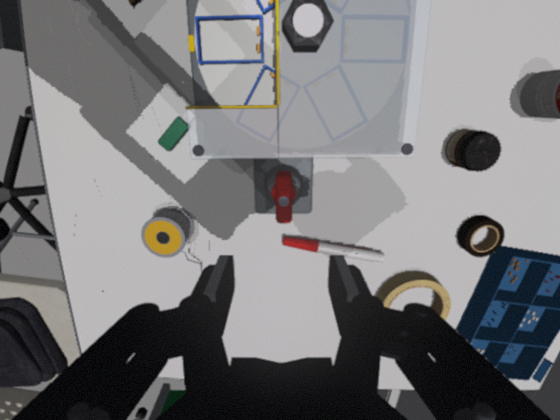

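Run:
```python
from h import *
from scipy.optimize import least_squares
im=cv2.imread("pics/w3.png"); c=cal("wrist")
b,g,rr=[im[...,i].astype(int) for i in range(3)]
m=((rr>45)&(rr>1.6*g)&(rr>1.6*b)); 
v,u=np.nonzero(m); q=unproj("wrist",u,v,c,z=.089)[:,:2]*1000; k=np.linalg.norm(q-[504,-294],axis=1)<40; q=q[k].astype(np.float32)
print(len(q),cv2.minAreaRect(q),u[k].min(),u[k].max(),v[k].min(),v[k].max())
for row in (175,185,200,210,218): 
    kk=k&(v==row); 
    if kk.any(): print(row,u[kk].min(),u[kk].max())
print("knob corners proj",proj("wrist",[[.5037,-.294,.089]]),proj("wrist",[[.515,-.141,.092]]))
y=(rr>110)&(g>90)&(b<70); v,u=np.nonzero(y); q=unproj("wrist",u,v,c,z=.054)[:,:2]*1000
q=q[(abs(q[:,0]-470)<75)&(abs(q[:,1]+146)<90)]
a=q[q[:,1]<-190]; a=a[a[:,0]<485]; print("side line",np.polyfit(a[:,0],a[:,1],1),a[:,0].min(),a[:,0].max(),np.polyval(np.polyfit(a[:,0],a[:,1],1),460))
bb=q[(q[:,1]>-195)&(q[:,0]>475)]; p=np.polyfit(bb[:,1],bb[:,0],1); print("back line",p,np.polyval(p,-146),bb[:,1].min(),bb[:,1].max())
```

```text
789 ((505.9645690917969, -300.40447998046875), (22.641765594482422, 66.2916259765625), 3.4156243801116943) 271 295 171 237
175 276 290
185 274 292
200 274 293
210 277 290
218 277 290
knob corners proj [[280.96793072 198.66532795]] [[308.84865704  16.15383251]]
side line [ 6.51762849e-02 -2.43426340e+02] 437.4502984291867 484.3169212850394 -213.44524891578212
back line [-8.19500479e-02  4.77073433e+02] 489.0381399419221 -194.2585813064888 -119.5725346012274
```

move_arm([
  [[0.5,0,3,40,0],[0.5,0,3,80,0],[0.5,0,3,115,0],[0.5,0,3,135,0],[0.5,0,3,146,0],[0.5,0,3,146,0],[0.35,0,3,146,0],[0.25,0,3,146,0],[0.1,0,3,146,0],[0.1,0,3,146,0]],
])

```text
time_s: 5.37
eef_pos: [0.5059, -0.2971, 0.0668]
eef_rot: [0.001, 0.681, 0.732, -0.001]
wrist_force: [-6.8, -0.2, 6.4]
opening: 0.17
grasp_force: 59.3
```

Run:
```python
from h import *
o,e,r=state();print(e,o["wrist_force"],o["torque"],o["opening"],o["grasp_force"],o["time_s"])
```

```text
[ 0.50588731 -0.29713725  0.06675937] [-6.82106426 -0.24556696  6.40824414] [-0.08224271  1.11359016  0.05067095] 0.1701951834114228 59.282070994377136 5.3667
```

move_arm([
  [[0,0,0,0,0.04],[0,0,0,0,0.08],[0,0,0,0,0.12],[0,0,0,0,0.12],[0,0,0,0,0.12],[0,0,0,0,0.12],[0,0,0,0,0.12],[0,0,0,0,0.12],[0,0,0,0,0.12],[0,0,0,0,0.12]],
])

```text
time_s: 6.2
eef_pos: [0.5057, -0.2971, 0.0668]
eef_rot: [0.001, 0.724, 0.69, -0.001]
wrist_force: [-8.1, -1.6, 6.2]
opening: 0.173
grasp_force: 59.3
```

```bash
cat > st.py <<'E'
from h import *
o,e,r=state();y=r.as_matrix()[:,1];print(e.round(4),np.round(o["wrist_force"],1),np.round(o["torque"],2),round(o["opening"],3),round(o["grasp_force"],1),o["time_s"],"yhead",round(float(np.arctan2(y[1],y[0])),3),"q6",round(o["q"][5],2))
E
python3 st.py
```

```text
[ 0.5057 -0.2971  0.0668] [-8.1 -1.6  6.2] [-0.09  1.18 -0.04] 0.173 59.3 6.2 yhead -0.049 q6 -0.68
```

move_arm([
  [[0,0,0,0,0.12],[0,0,0,0,0.24],[0,0,0,0,0.36],[0,0,0,0,0.48],[0,0,0,0,0.6],[0,0,0,0,0.72],[0,0,0,0,0.84],[0,0,0,0,0.96],[0,0,0,0,1.08],[0,0,0,0,1.14]],
])

```text
time_s: 7.03
eef_pos: [0.5046, -0.2965, 0.0667]
eef_rot: [0.0, 0.982, 0.187, -0.002]
wrist_force: [-12.4, 2.2, 10.4]
opening: 0.172
grasp_force: 59.9
```

```bash
python3 st.py
```

```text
[ 0.5046 -0.2965  0.0667] [-12.4   2.2  10.4] [0.19 2.08 0.05] 0.172 59.9 7.0333 yhead -1.194 q6 0.46
```

move_arm([
  [[0.5,0,0,0,0],[0.5,0,0,0,0],[0.5,0,0,0,0],[0.5,0,0,-20,0],[0.5,0,0,-60,0],[0.7,0,0,-100,0],[0.8,0,0,-110,0],[0.8,0,0,-110,0],[0.8,0,0,-110,0],[0.8,0,0,-110,0]],
])

```text
time_s: 7.87
eef_pos: [0.5056, -0.2953, 0.1731]
eef_rot: [-0.001, 0.982, 0.19, -0.0]
wrist_force: [0.2, 0.6, -1.4]
opening: 0.8
grasp_force: 0.0
```

```bash
python3 st.py
python3 - <<'E'
from h import *
print(togo([.455,.119,.17],1.788))
d=np.load("scene0.npy"); P=cloud("scene",d); 
for b in [(379,225),(463,329),(455,119),(463,221),(376,332)]:
    m=(abs(P[...,0]*1000-b[0])<75)&(abs(P[...,1]*1000-b[1])<75)&(P[...,2]>.03); print(b,m.sum(),P[m][:,2].max().round(3) if m.any() else 0,P[m].mean(0).round(3) if m.any() else 0)
E
```

```text
[ 0.5056 -0.2953  0.1731] [ 0.2  0.6 -1.4] [ 0.02 -0.03 -0.02] 0.8 0.0 7.8667 yhead -1.189 q6 0.46
(array([ 107.5, -403.3,    3.6]), np.float64(0.16500600812319988), np.float64(0.45743454083134066))
(379, 225) 0 0 0
(463, 329) 16 0.038 [0.535 0.35  0.032]
(455, 119) 82 0.057 [0.523 0.146 0.04 ]
(463, 221) 102 0.098 [0.531 0.184 0.055]
(376, 332) 0 0 0
```

move_arm([
  [[0.8,10,-39,0,0.02],[0.8,20,-78,0,0.04],[0.8,31,-117,0,0.06],[0.8,42,-156,0,0.08],[0.8,52,-195,0,0.1],[0.8,62,-234,0,0.12],[0.8,73,-273,0,0.14],[0.8,83,-312,0,0.165],[0.8,94,-351,0,0.165],[0.8,104,-390,0,0.165]],
])

```text
time_s: 8.7
eef_pos: [0.4556, 0.1067, 0.1726]
eef_rot: [-0.0, 0.994, 0.108, -0.001]
wrist_force: [1.0, -0.2, 0.1]
opening: 0.802
grasp_force: 0.0
```

```bash
python3 st.py
cat > look.py <<'E'
from bat import *
import sys
im,o=batteries(); cv2.imwrite("pics/last.png",im)
e=state()[1]*1000
for x in sorted(o,key=lambda x:np.hypot(*(x[1]-e[:2]))):
    print(x, togo([*(x[1]/1e3),.006],x[4]+np.pi/2))
E
python3 look.py
```

```text
[0.4556 0.1067 0.1726] [ 1.  -0.2  0.1] [ 0.01 -0.04  0.03] 0.802 0.0 8.7 yhead -1.354 q6 1.33
(0.87, array([456.7, 118.3]), 49.1, 25.7, 0.218, 269, 1045) (array([  4.5,  -7.3, 166.4]), np.float64(0.00573812885177194), np.float64(1.327708852023137))
(0.71, array([465.5, 220.5]), 50.6, 26.4, -0.575, 294, 1121) (array([  35.8, -105. ,  166.5]), np.float64(0.7987381288517716), np.float64(1.327708852023137))
(0.57, array([383.1, 226. ]), 49.2, 28.6, 0.547, 230, 907) (array([ -43.3, -128.6,  166.9]), np.float64(-0.3232618711482287), np.float64(1.327708852023137))
(0.86, array([465.9, 329.5]), 51.1, 30.0, -0.047, 297, 1232) (array([  60.4, -211.2,  166.7]), np.float64(0.2707381288517716), np.float64(1.327708852023137))
(0.79, array([383.3, 337.3]), 51.1, 29.2, -0.11, 238, 954) (array([ -18.5, -237.1,  167.1]), np.float64(0.33373812885177223), np.float64(1.327708852023137))
```

move_arm([
  [[0.8,4,-8,40,0],[0.8,4,-8,80,0],[0.8,4,-8,120,0],[0.7,4,-8,150,0],[0.6,4,-8,166,0],[0.6,4,-8,166,0],[0.3,4,-8,166,0],[0,4,-8,166,0],[0,4,-8,166,0],[0,4,-8,166,0]],
])

```text
time_s: 9.63
eef_pos: [0.4609, 0.1133, 0.0097]
eef_rot: [0.0, 0.994, 0.108, 0.001]
wrist_force: [-0.4, -0.1, -1.3]
opening: 0.28
grasp_force: 59.4
```

```bash
python3 st.py
python3 - <<'E'
from h import *
print(togo([.4432,-.1503,.13],1.644))
E
```

```text
[0.4609 0.1133 0.0097] [-0.4 -0.1 -1.3] [0.03 0.02 0.03] 0.28 59.4 9.6333 yhead -1.354 q6 1.34
(array([ -73.6,  253.8, -120.3]), np.float64(0.1435468425946631), np.float64(1.3444036246069742))
```

move_arm([
  [[0,0,0,-40,0],[0,0,0,-80,0],[0,-10,35,-120,0.02],[0,-20,72,-120,0.04],[0,-30,110,-120,0.06],[0,-42,148,-120,0.08],[0,-53,186,-120,0.1],[0,-64,224,-120,0.12],[0,-72,252,-120,0.143],[0,-74,254,-120,0.143]],
])

```text
time_s: 10.47
eef_pos: [0.4427, -0.1559, 0.1301]
eef_rot: [0.002, 0.999, 0.034, 0.002]
wrist_force: [-0.5, 0.3, -1.2]
opening: 0.285
grasp_force: 59.5
```

```bash
python3 st.py
python3 - <<'E'
from h import *
c=cal("wrist"); im,d=camera("wrist"); np.save("w4.npy",d)
# overlay predicted model
th=.073; hub=np.array([.515,-.145]); Rm=np.array([[np.cos(th),-np.sin(th)],[np.sin(th),np.cos(th)]])
def W(P,z): return np.c_[hub+np.asarray(P)/1000@Rm.T, np.full(len(P),z)]
out=im.copy()
for P,z,col in (([(-115,-65),(-25,-65),(-25,65),(-115,65)],.054,(0,0,255)),([(-103,-19),(-41,-19),(-41,19),(-103,19),(-103,-19)],.031,(0,255,0))):
    cv2.polylines(out,[proj("wrist",W(P,z),c).round().astype(int)],False,col,1)
cv2.imwrite("pics/w4.png",out); cv2.imwrite("pics/w4raw.png",im)
cv2.imwrite("pics/w4c.png",cv2.resize(out,(784,588)))
E
```

```text
[ 0.4427 -0.1559  0.1301] [-0.5  0.3 -1.2] [ 0.05  0.01 -0.03] 0.285 59.5 10.4667 yhead -1.502 q6 0.91
```

View pics/w4c.png

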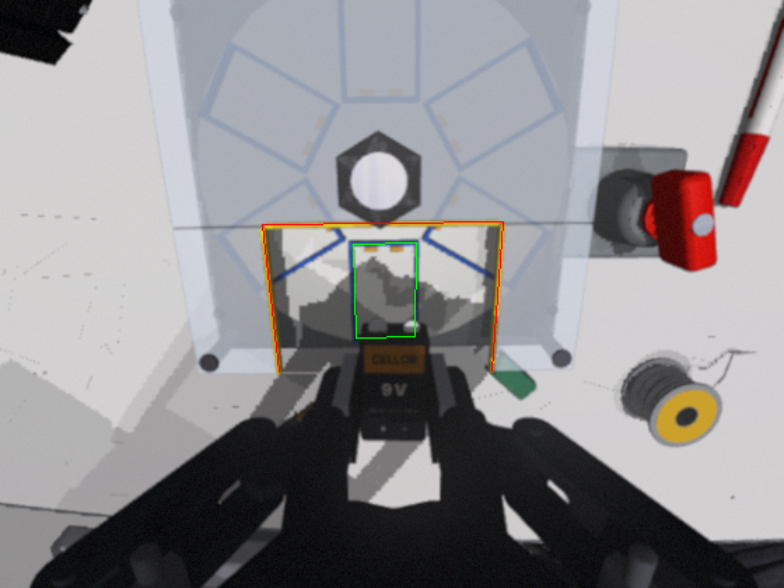

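```bash
python3 st.py
python3 - <<'E'
from h import *
print(togo([.4432,-.1503,.037],1.644))
E
```

```text
[ 0.4421 -0.1537  0.1296] [-1.3 -0.7 -1.1] [0.07 0.05 0.02] 0.284 59.5 10.5167 yhead -1.501 q6 0.91
(array([ 1.1, -3.6, 92.6]), np.float64(-0.003720780152466574), np.float64(0.9128615242218312))
```

move_arm([
  [[0,0,0,35,0],[0,0,0,60,0],[0,0,0,70,0],[0,0,0,70,0],[0,0,0,70,0],[0,0,0,70,0],[0,0,0,70,0],[0,0,0,70,0],[0,0,0,70,0],[0,0,0,70,0]],
])

```text
time_s: 11.35
eef_pos: [0.4423, -0.1507, 0.0589]
eef_rot: [0.0, 0.999, 0.037, 0.0]
wrist_force: [-0.2, -0.0, -0.3]
opening: 0.282
grasp_force: 59.5
```

```bash
python3 st.py
python3 - <<'E'
from h import *
print(togo([.4432,-.1503,.037],1.644))
E
```

```text
[ 0.4423 -0.1507  0.0589] [-0.2 -0.  -0.3] [ 0.04 -0.03  0.05] 0.282 59.5 11.35 yhead -1.497 q6 0.91
(array([ 0.9, -0.4, 21.9]), np.float64(0.0007058027337736306), np.float64(0.9136406168621138))
```

move_arm([
  [[0,1,0,12,0],[0,1,0,21,0],[0,1,0,24,0],[0,1,0,24,0],[0.45,1,0,24,0],[0.45,1,0,24,0],[0.45,1,0,24,0],[0.45,1,0,0,0],[0.45,1,0,-35,0],[0.8,1,0,-70,0]],
])

```text
time_s: 12.18
eef_pos: [0.4418, -0.1498, 0.1286]
eef_rot: [-0.001, 0.999, 0.037, -0.001]
wrist_force: [1.3, -0.7, 0.1]
opening: 0.579
grasp_force: 0.0
```

```bash
python3 st.py
cat > hub.py <<'E'
from h import *
import sys
a=np.radians(float(sys.argv[1]))  # extra table angle beyond clicks
best=None
for n in (.597,1.644,-.451):
    s=togo([.515,-.145,.062],n+a); print(n,s)
E
python3 hub.py 0
python3 - <<'E'
from h import *
c=cal("wrist"); im,d=camera("wrist"); P=cloud("wrist",d,c)
for k in outline_of("battery1","wrist"):
    if k["conf"]<.25: continue
    m=k["region"]; print(k["conf"],np.nanmedian(P[m],0),np.round(k["bbox"]))
cv2.imwrite("pics/w5.png",im)
E
```

```text
[ 0.4418 -0.1498  0.1286] [ 1.3 -0.7  0.1] [-0.05  0.02  0.04] 0.579 0.0 12.1833 yhead -1.497 q6 0.91
0.597 (array([73.5,  0.8, 66.4]), np.float64(1.0474962444210094), np.float64(0.9149953527459489))
1.644 (array([73.5,  0.8, 66.4]), np.float64(0.0004962444210097061), np.float64(0.9149953527459489))
-0.451 (array([73.5,  0.8, 66.4]), np.float64(-1.0460964091687837), np.float64(0.9149953527459489))
0.73 [ 0.44415056 -0.14919933  0.04232643] [282. 211.  34.  61.]
```

View pics/w5.png

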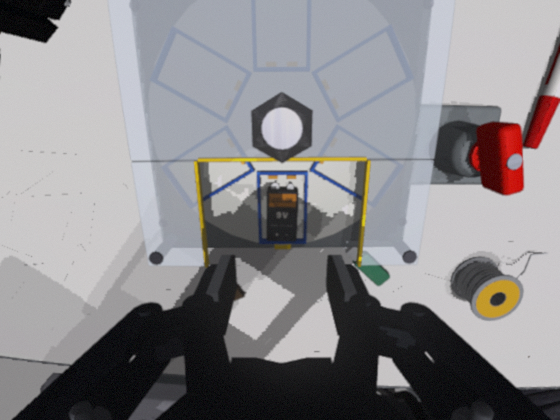

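move_arm([
  [[0.75,36,0,0,0],[0.75,70,1,0,0],[0.75,73,1,20,0],[0.75,73,1,50,0],[0.75,73,1,66,0],[0.75,73,1,66,0],[0,73,1,66,0],[0,73,1,66,0],[0,73,1,66,0],[0,73,1,66,0]],
])

```text
time_s: 13.12
eef_pos: [0.5162, -0.1446, 0.0639]
eef_rot: [-0.001, 0.999, 0.037, 0.001]
wrist_force: [-1.5, 7.5, 2.2]
opening: 0.409
grasp_force: 62.2
```

```bash
python3 st.py
```

```text
[ 0.5162 -0.1446  0.0639] [-1.5  7.5  2.2] [1.4  0.13 0.02] 0.409 62.2 13.1167 yhead -1.497 q6 1.0
```

move_arm([
  [[0,0,0,0,0.1],[0,0,0,0,0.22],[0,0,0,0,0.34],[0,0,0,0,0.46],[0,0,0,0,0.58],[0,0,0,0,0.7],[0,0,0,0,0.82],[0,0,0,0,0.94],[0,0,0,0,1.05],[0,0,0,0,1.05]],
])

```text
time_s: 13.95
eef_pos: [0.5151, -0.147, 0.0639]
eef_rot: [0.001, 0.882, -0.471, 0.0]
wrist_force: [-8.6, -3.5, 3.6]
opening: 0.407
grasp_force: 62.2
```

```bash
python3 st.py
```

```text
[ 0.5151 -0.147   0.0639] [-8.6 -3.5  3.6] [-0.13  0.75  0.23] 0.407 62.2 13.95 yhead -2.552 q6 2.06
```

move_arm([
  [[0.75,0,0,0,0],[0.75,0,0,0,0],[0.75,0,0,0,0],[0.75,0,0,0,0],[0.75,0,0,-30,0],[0.75,0,0,-70,0],[0.75,0,0,-110,0],[0.75,0,0,-110,0],[0.75,0,0,-110,0],[0.75,0,0,-110,0]],
])

```text
time_s: 14.78
eef_pos: [0.5158, -0.1459, 0.1724]
eef_rot: [-0.0, 0.883, -0.469, 0.0]
wrist_force: [-1.1, 0.8, -1.1]
opening: 0.753
grasp_force: 0.0
```

```bash
python3 st.py
cat > tbl.py <<'E'
from h import *
def table(n="wrist"):
    """phase of the trays (deg from the base, mod 60, 0 = clicked) from the blue rims; saves overlay"""
    c=cal(n); im,d=camera(n); th=.073; hub=np.array([.515,-.145])
    hsv=cv2.cvtColor(im,cv2.COLOR_BGR2HSV); b,g,r=[im[...,i].astype(int) for i in range(3)]
    v,u=np.mgrid[0:420,0:560]; p=unproj(n,u.ravel(),v.ravel(),c,z=.031)[:,:2]-hub
    p=p@np.array([[np.cos(th),-np.sin(th)],[np.sin(th),np.cos(th)]])*1000
    w=((b-r).clip(0,80)).ravel().astype(float); rad=np.hypot(*p.T); ok=(rad>40)&(rad<108)&(w>12); p,w=p[ok],w[ok]
    best=[]
    for a in np.arange(-30,30,1.):
        s=0
        for k in range(6):
            t=np.radians(60*k+a); x=-(p[:,0]*np.cos(t)+p[:,1]*np.sin(t)); y=p[:,0]*np.sin(t)-p[:,1]*np.cos(t)
            e=((abs(abs(y)-20.2)<2)&(abs(x-72)<33))|((abs(abs(x-72)-32)<2)&(abs(y)<21)); s+=w[e].sum()
        best.append((s,a))
    best.sort(); print("table phase",best[-1],best[-2],"mean",np.mean([s for s,_ in best]))
    P=cloud(n,d,c)
    for k in outline_of("battery1",n):
        if k["conf"]<.25: continue
        m=k["region"]; q=np.nanmedian(P[m],0); s=(q[:2]-hub)@np.array([[np.cos(th),-np.sin(th)],[np.sin(th),np.cos(th)]])
        print("bat",round(k["conf"],2),q.round(3),"rad",np.hypot(*s).round(3),"deg from opening",np.degrees(np.arctan2(-s[1],-s[0])).round(0))
    return im
if __name__=="__main__":
    cv2.imwrite("pics/t.png",table())
E
python3 tbl.py
python3 - <<'E'
from h import *
print(togo([.466,.2205,.17],-.57+np.pi/2))
E
```

```text
[ 0.5158 -0.1459  0.1724] [-1.1  0.8 -1.1] [-0.01  0.05  0.02] 0.753 0.0 14.7833 yhead -2.547 q6 2.05
table phase (np.float64(92517.0), np.float64(0.0)) (np.float64(85164.0), np.float64(1.0)) mean 25117.316666666666
bat 0.73 [ 0.473 -0.092  0.042] rad 0.067 deg from opening -56.0
bat 0.51 [0.479 0.21  0.016] rad 0.357 deg from opening -88.0
(array([-330.5, -164.6,    1.4]), np.float64(-0.40612948468040244), np.float64(2.0494937830865845))
```

move_arm([
  [[0.75,-36,-18,0,-0.05],[0.75,-73,-36,0,-0.1],[0.75,-110,-54,0,-0.15],[0.75,-147,-72,0,-0.2],[0.75,-184,-90,0,-0.25],[0.75,-220,-109,0,-0.3],[0.75,-256,-127,0,-0.35],[0.75,-293,-146,0,-0.4],[0.75,-330,-164,0,-0.4],[0.75,-330,-164,0,-0.4]],
])

```text
time_s: 15.72
eef_pos: [0.4639, 0.2253, 0.1707]
eef_rot: [-0.001, 0.96, -0.281, -0.002]
wrist_force: [-0.5, -0.0, 0.2]
opening: 0.755
grasp_force: 0.0
```

```bash
python3 st.py; python3 look.py
```

```text
[0.4639 0.2253 0.1707] [-0.5 -0.   0.2] [-0.07 -0.05  0.01] 0.755 0.0 15.7167 yhead -2.141 q6 2.36
(0.7, array([466.1, 221.2]), 49.9, 25.6, -0.554, 275, 1043) (array([  0.7,  -1.4, 164.6]), np.float64(-0.018265555963924207), np.float64(2.35515562204949))
(0.62, array([381.5, 226. ]), 48.1, 28.1, 0.555, 184, 902) (array([-73. ,  40.3, 164.9]), np.float64(-1.127265555963925), np.float64(2.35515562204949))
(0.77, array([465.5, 329.9]), 48.2, 28.9, -0.058, 227, 921) (array([-58.6, -92.5, 164.5]), np.float64(-0.5142655559639246), np.float64(2.35515562204949))
(0.64, array([383.9, 337.6]), 52.2, 29.0, -0.108, 185, 779) (array([-131.4,  -54.8,  164.8]), np.float64(-0.4642655559639248), np.float64(2.35515562204949))
```

move_arm([
  [[0.75,0,0,40,-0.02],[0.75,0,0,80,-0.02],[0.75,0,0,120,-0.02],[0.7,0,0,150,-0.02],[0.6,0,0,164,-0.02],[0.6,0,0,164,-0.02],[0.3,0,0,164,-0.02],[0,0,0,164,-0.02],[0,0,0,164,-0.02],[0,0,0,164,-0.02]],
])

```text
time_s: 16.65
eef_pos: [0.4682, 0.2192, 0.0098]
eef_rot: [-0.001, 0.962, -0.275, 0.001]
wrist_force: [-0.3, -0.3, -1.3]
opening: 0.286
grasp_force: 59.4
```

```bash
python3 st.py
python3 - <<'E'
from h import *
print(togo([.4432,-.1503,.13],1.644))
E
```

```text
[0.4682 0.2192 0.0098] [-0.3 -0.3 -1.3] [ 0.03  0.04 -0.05] 0.286 59.4 16.65 yhead -2.127 q6 2.34
(array([ 174.2,  326.7, -120.4]), np.float64(-0.6296987129155305), np.float64(2.3354222036233065))
```

move_arm([
  [[0,0,0,-40,0],[0,0,0,-80,0],[0,18,34,-110,-0.08],[0,37,69,-110,-0.16],[0,56,105,-110,-0.24],[0,75,141,-110,-0.32],[0,94,177,-110,-0.4],[0,113,213,-110,-0.48],[0,132,249,-110,-0.56],[0,152,285,-110,-0.63]],
])

```text
time_s: 17.48
eef_pos: [0.4452, -0.1051, 0.1196]
eef_rot: [0.001, 0.999, 0.039, 0.001]
wrist_force: [1.1, 0.8, -0.7]
opening: 0.281
grasp_force: 63.0
```

```bash
python3 st.py
cat > win.py <<'E'
from h import *
print(togo([.4442,-.1503,.036],1.644))
E
python3 win.py
```

```text
[ 0.4452 -0.1051  0.1196] [ 1.1  0.8 -0.7] [-0.04 -0.07 -0.02] 0.281 63.0 17.4833 yhead -1.493 q6 1.0
(array([-4.8, 44.9, 83.6]), np.float64(0.004812136148993673), np.float64(1.0003905551251362))
```

move_arm([
  [[0,-4,36,0,0],[0,-5.5,46.5,20,0],[0,-5.5,46.5,50,0],[0,-5.5,46.5,60,0],[0,-5.5,46.5,60,0],[0,-5.5,46.5,70,0],[0,-5.5,46.5,80,0],[0,-5.5,46.5,84,0],[0,-5.5,46.5,84,0],[0,-5.5,46.5,84,0]],
])

```text
time_s: 18.32
eef_pos: [0.4436, -0.1496, 0.0345]
eef_rot: [0.0, 0.999, 0.037, 0.0]
wrist_force: [0.0, 0.2, 0.3]
opening: 0.283
grasp_force: 63.1
```

Well placed; release and go up, straight to the hub.

move_arm([
  [[0.45,0,0,0,0],[0.45,0,0,0,0],[0.45,0,0,0,0],[0.45,0,0,-15,0],[0.45,0,0,-50,0],[0.75,0,0,-85,0],[0.75,36,0,-90,0],[0.75,71,0.5,-90,0],[0.75,71,0.5,-90,0],[0.75,71,0.5,-90,0]],
])

```text
time_s: 19.15
eef_pos: [0.5153, -0.1451, 0.1246]
eef_rot: [0.0, 0.999, 0.038, 0.0]
wrist_force: [-0.2, 0.1, 0.1]
opening: 0.745
grasp_force: 0.0
```

```bash
python3 st.py; python3 tbl.py; python3 hub.py 0
```

```text
[ 0.5153 -0.1451  0.1246] [-0.2  0.1  0.1] [ 0.03  0.01 -0.02] 0.745 0.0 19.15 yhead -1.496 q6 1.0
table phase (np.float64(132253.0), np.float64(0.0)) (np.float64(128023.0), np.float64(1.0)) mean 55604.45
bat 0.78 [ 0.443 -0.15   0.042] rad 0.072 deg from opening -0.0
bat 0.64 [ 0.474 -0.098  0.042] rad 0.062 deg from opening -53.0
bat 0.43 [ 0.569 -0.377  0.014] rad 0.238 deg from opening 99.0
0.597 (array([ 1.9,  0.4, 61.6]), np.float64(1.0479212731857466), np.float64(0.9992354275164675))
1.644 (array([ 1.9,  0.4, 61.6]), np.float64(0.0009212731857468626), np.float64(0.9992354275164675))
-0.451 (array([ 1.9,  0.4, 61.6]), np.float64(-1.0456713804040465), np.float64(0.9992354275164675))
```

Second battery is in place (on the tray at the opening, z top 42 mm). Turn again.

move_arm([
  [[0.75,0,0,30,0],[0.75,0,0,55,0],[0.75,0,0,61,0],[0.75,0,0,61,0],[0,0,0,61,0],[0,0,0,61,0],[0,0,0,61,0],[0,0,0,61,0],[0,0,0,61,0.1],[0,0,0,61,0.2]],
])

```text
time_s: 20.08
eef_pos: [0.5149, -0.145, 0.0652]
eef_rot: [0.0, 0.998, -0.065, 0.001]
wrist_force: [-2.8, 2.1, 4.7]
opening: 0.41
grasp_force: 61.2
```

move_arm([
  [[0,0,0,0,0.12],[0,0,0,0,0.24],[0,0,0,0,0.36],[0,0,0,0,0.48],[0,0,0,0,0.6],[0,0,0,0,0.72],[0,0,0,0,0.84],[0,0,0,0,0.85],[0,0,0,0,0.85],[0,0,0,0,0.85]],
])

```text
time_s: 20.92
eef_pos: [0.5143, -0.146, 0.0653]
eef_rot: [0.001, 0.883, -0.469, 0.001]
wrist_force: [-4.8, -0.8, 5.7]
opening: 0.412
grasp_force: 61.3
```

move_arm([
  [[0.75,0,0,0,0],[0.75,0,0,0,0],[0.75,0,0,0,0],[0.75,0,0,0,0],[0.75,0,0,-30,0],[0.75,0,0,-70,0],[0.75,0,0,-110,0],[0.75,0,0,-110,0],[0.75,0,0,-110,0],[0.75,0,0,-110,0]],
])

```text
time_s: 21.75
eef_pos: [0.5141, -0.145, 0.1732]
eef_rot: [-0.0, 0.883, -0.469, 0.0]
wrist_force: [-0.5, 1.0, 0.4]
opening: 0.754
grasp_force: 0.0
```

```bash
python3 st.py; python3 tbl.py
python3 - <<'E'
from h import *
print(togo([.3815,.226,.17],.555+np.pi/2), togo([.466,.3297,.17],-.05+np.pi/2))
E
```

```text
[ 0.5141 -0.145   0.1732] [-0.5  1.   0.4] [-0.01 -0.01  0.04] 0.754 0.0 21.75 yhead -2.547 q6 2.05
table phase (np.float64(91441.0), np.float64(0.0)) (np.float64(81940.0), np.float64(1.0)) mean 25044.85
bat 0.68 [ 0.474 -0.092  0.042] rad 0.067 deg from opening -56.0
(array([-380.7,  -98.5,    2.5]), np.float64(-1.531184645943716), np.float64(2.0495682022292514)) (array([-419.3, -226.6,    2.5]), np.float64(-0.9261846459437155), np.float64(2.0495682022292514))
```

move_arm([
  [[0.75,-36,-19,0,-0.09],[0.75,-72,-39,0,-0.18],[0.75,-108,-58,0,-0.27],[0.75,-144,-78,0,-0.36],[0.75,-180,-97,0,-0.45],[0.75,-216,-117,0,-0.54],[0.75,-252,-136,0,-0.63],[0.75,-288,-156,0,-0.72],[0.75,-324,-175,0,-0.81],[0.75,-360,-195,0,-0.9]],
])

```text
time_s: 22.68
eef_pos: [0.4723, 0.264, 0.1715]
eef_rot: [0.001, 0.999, -0.036, -0.001]
wrist_force: [1.4, -0.6, 0.6]
opening: 0.75
grasp_force: 0.0
```

```bash
python3 st.py; python3 look.py
```

```text
[0.4723 0.264  0.1715] [ 1.4 -0.6  0.6] [ 0.04 -0.08  0.03] 0.75 0.0 22.6833 yhead -1.643 q6 1.93
(0.57, array([466.5, 330.1]), 50.5, 27.0, -0.074, 263, 1040) (array([ -8.8, -62.2, 165.6]), np.float64(0.006750415567932322), np.float64(1.932834269773965))
(0.58, array([382.6, 227.4]), 51.2, 27.0, 0.546, 161, 830) (array([-85.6,  45.9, 165.8]), np.float64(-0.6132495844320678), np.float64(1.932834269773965))
(0.78, array([383.7, 338.8]), 51.0, 26.4, -0.127, 139, 530) (array([-92. , -65.3, 165.9]), np.float64(0.059750415567933146), np.float64(1.932834269773965))
```

move_arm([
  [[0.75,-5,-35,20,0],[0.75,-9,-62,50,0],[0.75,-9,-62,90,0],[0.75,-9,-62,125,0],[0.6,-9,-62,155,0],[0.6,-9,-62,165,0],[0.6,-9,-62,165,0],[0,-9,-62,165,0],[0,-9,-62,165,0],[0,-9,-62,165,0]],
])

```text
time_s: 23.62
eef_pos: [0.4717, 0.3253, 0.0107]
eef_rot: [-0.001, 0.999, -0.038, 0.002]
wrist_force: [-0.9, -0.3, 0.2]
opening: 0.28
grasp_force: 58.8
```

```bash
python3 st.py; python3 win.py
```

```text
[0.4717 0.3253 0.0107] [-0.9 -0.3  0.2] [ 0.01 -0.03  0.02] 0.28 58.8 23.6167 yhead -1.647 q6 2.04
(array([  9. , 476.3, -26.1]), np.float64(-0.14977817091179002), np.float64(2.0441726581633417))
```

move_arm([
  [[0,0,0,-40,0],[0,0,10,-80,0],[0,1,50,-110,-0.02],[0,2,90,-110,-0.04],[0,3,130,-110,-0.06],[0,5,171,-110,-0.08],[0,6,212,-110,-0.1],[0,7,253,-110,-0.12],[0,9,294,-110,-0.15],[0,10,335,-110,-0.15]],
])

```text
time_s: 24.45
eef_pos: [0.4549, -0.0118, 0.1204]
eef_rot: [0.001, 0.999, 0.038, 0.002]
wrist_force: [1.8, -0.7, -1.1]
opening: 0.28
grasp_force: 59.1
```

move_arm([
  [[0,1,40,0,0],[0,2,80,0,0],[0,3,120,0,0],[0,4,141,20,0],[0,4,141,40,0],[0,4,141,50,0],[0,4,141,50,0],[0,4,141,50,0],[0,4,141,50,0],[0,4,141,50,0]],
])

```text
time_s: 25.28
eef_pos: [0.4696, -0.1496, 0.0697]
eef_rot: [0.001, 0.999, 0.038, 0.001]
wrist_force: [1.2, -0.5, -0.7]
opening: 0.28
grasp_force: 59.1
```

```bash
python3 st.py; python3 win.py
python3 - <<'E'
from h import *
im,d=camera("wrist"); cv2.imwrite("pics/w6.png",im)
E
```

```text
[ 0.4696 -0.1496  0.0697] [ 1.2 -0.5 -0.7] [ 0.02 -0.06  0.03] 0.28 59.1 25.2833 yhead -1.496 q6 0.95
(array([-25.5,  -1.3,  33.6]), np.float64(0.0020252183936495527), np.float64(0.9458018448695301))
```

View pics/w6.png

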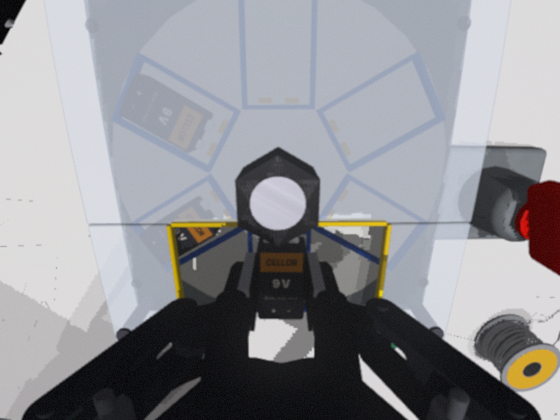

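move_arm([
  [[0,-10,0,0,0],[0,-20.5,0,0,0],[0,-20.5,0,0,0],[0,-20.5,0,5,0],[0,-20.5,0,15,0],[0,-20.5,0,25,0],[0,-20.5,0,32,0],[0,-20.5,0,34,0],[0,-20.5,0,34,0],[0,-20.5,0,34,0]],
])

```text
time_s: 26.17
eef_pos: [0.4478, -0.1514, 0.0344]
eef_rot: [-0.0, 0.999, 0.037, -0.001]
wrist_force: [-6.7, 1.8, 14.9]
opening: 0.28
grasp_force: 60.8
```

move_arm([
  [[0.45,0,0,0,0],[0.45,0,0,0,0],[0.45,0,0,0,0],[0.45,0,0,-15,0],[0.45,0,0,-50,0],[0.75,0,0,-85,0],[0.75,36,0,-90,0],[0.75,67,0.5,-90,0],[0.75,67,0.5,-90,0],[0.75,67,0.5,-90,0]],
])

```text
time_s: 27.0
eef_pos: [0.5158, -0.1467, 0.1238]
eef_rot: [-0.0, 0.999, 0.038, -0.0]
wrist_force: [-0.8, 0.2, -0.9]
opening: 0.754
grasp_force: 0.0
```

```bash
python3 st.py; python3 tbl.py; python3 hub.py 0|sed -n 2p
python3 - <<'E'
import cv2
im=cv2.imread("pics/t.png"); cv2.imwrite("pics/t3.png",cv2.resize(im[120:300,150:420],None,fx=2.5,fy=2.5,interpolation=cv2.INTER_CUBIC))
E
```

```text
[ 0.5158 -0.1467  0.1238] [-0.8  0.2 -0.9] [-0.05 -0.03 -0.01] 0.754 0.0 27.0 yhead -1.496 q6 1.0
table phase (np.float64(130954.0), np.float64(0.0)) (np.float64(129851.0), np.float64(1.0)) mean 56445.5
bat 0.83 [ 0.444 -0.151  0.042] rad 0.071 deg from opening 1.0
bat 0.71 [ 0.474 -0.099  0.042] rad 0.061 deg from opening -52.0
bat 0.55 [ 0.462 -0.145  0.026] rad 0.053 deg from opening -4.0
1.644 (array([ 1.3, -1.2, 61.1]), np.float64(0.0009501150581368023), np.float64(0.9969868209570004))
```

View pics/t3.png

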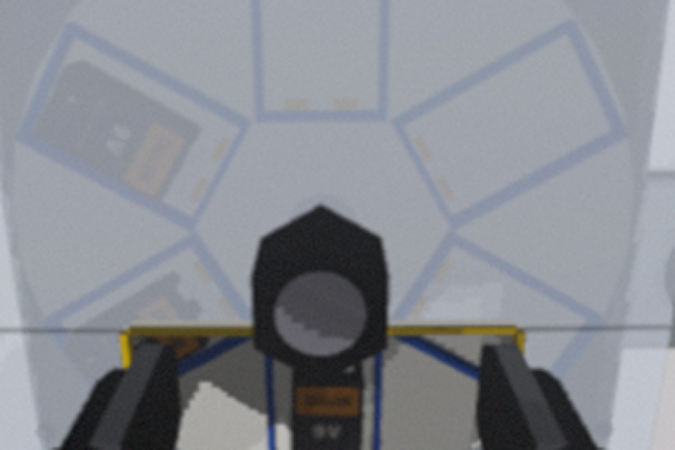

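move_arm([
  [[0.75,0,-1,30,0],[0.75,0,-1,55,0],[0.75,0,-1,61,0],[0.75,0,-1,61,0],[0,0,-1,61,0],[0,0,-1,61,0],[0,0,-1,61,0],[0,0,-1,61,0],[0,0,-1,61,0.1],[0,0,-1,61,0.2]],
])

```text
time_s: 27.93
eef_pos: [0.5156, -0.145, 0.0652]
eef_rot: [-0.001, 0.998, -0.065, 0.001]
wrist_force: [-3.1, 5.2, 5.5]
opening: 0.411
grasp_force: 61.5
```

move_arm([
  [[0,0,0,0,0.12],[0,0,0,0,0.24],[0,0,0,0,0.36],[0,0,0,0,0.48],[0,0,0,0,0.6],[0,0,0,0,0.72],[0,0,0,0,0.84],[0,0,0,0,0.85],[0,0,0,0,0.85],[0,0,0,0,0.85]],
])

```text
time_s: 28.77
eef_pos: [0.5147, -0.1465, 0.0652]
eef_rot: [0.001, 0.883, -0.469, 0.0]
wrist_force: [-7.2, -0.3, 8.3]
opening: 0.412
grasp_force: 61.7
```

move_arm([
  [[0.75,0,0,0,0],[0.75,0,0,0,0],[0.75,0,0,0,0],[0.75,0,0,0,0],[0.75,0,0,-30,0],[0.75,0,0,-70,0],[0.75,0,0,-110,0],[0.75,0,0,-110,0],[0.75,0,0,-110,0],[0.75,0,0,-110,0]],
])

```text
time_s: 29.6
eef_pos: [0.515, -0.1459, 0.1733]
eef_rot: [-0.0, 0.883, -0.469, 0.0]
wrist_force: [-0.2, 0.5, -1.3]
opening: 0.749
grasp_force: 0.0
```

```bash
python3 st.py; python3 tbl.py
python3 - <<'E'
from h import *
print(togo([.3815,.2265,.17],.55+np.pi/2), togo([.3838,.338,.17],-.11+np.pi/2))
E
```

```text
[ 0.515  -0.1459  0.1733] [-0.2  0.5 -1.3] [-0.02  0.04 -0.01] 0.749 0.0 29.6 yhead -2.547 q6 2.05
table phase (np.float64(91965.0), np.float64(0.0)) (np.float64(83014.0), np.float64(1.0)) mean 25175.983333333334
bat 0.93 [ 0.472 -0.092  0.042] rad 0.068 deg from opening -55.0
bat 0.38 [ 0.455 -0.151  0.026] rad 0.06 deg from opening 2.0
(array([-382.3,  -98.6,    2.5]), np.float64(-1.5261709236483556), np.float64(2.0489290909969347)) (array([-473.4, -162.9,    2.7]), np.float64(-0.8661709236483555), np.float64(2.0489290909969347))
```

move_arm([
  [[0.75,-38,-13,0,-0.09],[0.75,-76,-26,0,-0.18],[0.75,-114,-39,0,-0.27],[0.75,-152,-52,0,-0.36],[0.75,-190,-65,0,-0.45],[0.75,-228,-78,0,-0.54],[0.75,-266,-91,0,-0.63],[0.75,-304,-104,0,-0.72],[0.75,-342,-117,0,-0.8],[0.75,-380,-131,0,-0.87]],
])

```text
time_s: 30.53
eef_pos: [0.4087, 0.2436, 0.1718]
eef_rot: [0.0, 0.999, -0.051, -0.001]
wrist_force: [1.4, 0.7, -0.2]
opening: 0.751
grasp_force: 0.0
```

```bash
python3 st.py; python3 look.py
```

```text
[0.4087 0.2436 0.1718] [ 1.4  0.7 -0.2] [-0.04 -0.03  0.01] 0.751 0.0 30.5333 yhead -1.673 q6 1.96
(0.67, array([382.8, 227.6]), 51.5, 26.8, 0.552, 0, 989) (array([-22.2,  21.6, 165.8]), np.float64(-0.6493359215122467), np.float64(1.9607975772320347))
(0.61, array([384.5, 338.1]), 50.8, 28.0, -0.11, 243, 998) (array([-31.2, -88.6, 165.9]), np.float64(0.012664078487753194), np.float64(1.9607975772320347))
```

move_arm([
  [[0.75,-12,-36,0,0.01],[0.75,-24,-72,0,0.01],[0.75,-31,-88.5,20,0.01],[0.75,-31,-88.5,60,0.01],[0.75,-31,-88.5,100,0.01],[0.75,-31,-88.5,120,0.01],[0.6,-31,-88.5,120,0.01],[0.6,-31,-88.5,120,0.01],[0.6,-31,-88.5,120,0.01],[0.6,-31,-88.5,120,0.01]],
])

```text
time_s: 31.47
eef_pos: [0.3909, 0.334, 0.0551]
eef_rot: [-0.001, 0.998, -0.058, 0.001]
wrist_force: [0.5, 0.3, 0.3]
opening: 0.598
grasp_force: 0.0
```

Run:
```python
from h import *
print(state()[1],togo([.384,.338,.006],-.11+np.pi/2))
```

```text
[0.39085818 0.33397114 0.05510738] (array([-7.4, -3.1, 49.1]), np.float64(-0.00679804374847226), np.float64(2.163519342912756))
```

move_arm([
  [[0.6,-7,-3,5,0],[0.6,-7,-3,15,0],[0.6,-7,-3,30,0],[0.6,-7,-3,45,0],[0.6,-7,-3,47,0],[0.6,-7,-3,47,0],[0,-7,-3,47,0],[0,-7,-3,47,0],[0,-7,-3,47,0],[0,-7,-3,47,0]],
])

```text
time_s: 32.3
eef_pos: [0.3835, 0.3378, 0.0074]
eef_rot: [-0.001, 0.998, -0.058, 0.001]
wrist_force: [-0.8, 0.2, 5.9]
opening: 0.286
grasp_force: 59.5
```

```bash
python3 st.py
cat > win.py <<'E'
from h import *
import sys
z=float(sys.argv[1]); print(togo([.4442,-.1503,z],1.644), togo([.42,.05,z],1.644))
E
python3 win.py .12
```

```text
[0.3835 0.3378 0.0074] [-0.8  0.2  5.9] [0.02 0.17 0.01] 0.286 59.5 32.3 yhead -1.687 q6 2.18
(array([ 117.1,  477.6, -113. ]), np.float64(-0.18933257933021075), np.float64(2.176449271184958)) (array([  69.8,  281.5, -112.8]), np.float64(-0.18933257933021075), np.float64(2.176449271184958))
```

move_arm([
  [[0,0,0,-40,0],[0,4,15,-80,0],[0,13,54,-113,-0.02],[0,23,93,-113,-0.04],[0,32,132,-113,-0.07],[0,42,171,-113,-0.1],[0,51,210,-113,-0.13],[0,61,249,-113,-0.16],[0,71,288,-113,-0.19],[0,80,327,-113,-0.19]],
])

```text
time_s: 33.13
eef_pos: [0.4243, 0.001, 0.12]
eef_rot: [0.0, 0.999, 0.038, 0.001]
wrist_force: [1.1, 0.5, 0.5]
opening: 0.286
grasp_force: 59.2
```

```bash
python3 st.py;python3 win.py .12
```

```text
[0.4243 0.001  0.12  ] [1.1 0.5 0.5] [ 0.   -0.05  0.03] 0.286 59.2 33.1333 yhead -1.495 q6 1.22
(array([8.400e+00, 1.524e+02, 1.000e-01]), np.float64(0.002108836741224529), np.float64(1.216645195161902)) (array([ -0.6, -49.2,  -0.1]), np.float64(0.002108836741224529), np.float64(1.216645195161902))
```

move_arm([
  [[0,2,40,0,0],[0,4,80,0,0],[0,6,120,0,0],[0,8,152,20,0],[0,8,152,40,0],[0,8,152,50,0],[0,8,152,50,0],[0,8,152,50,0],[0,8,152,50,0],[0,8,152,50,0]],
])

```text
time_s: 33.97
eef_pos: [0.4441, -0.1473, 0.0704]
eef_rot: [0.001, 0.999, 0.038, 0.001]
wrist_force: [0.6, -0.2, -0.8]
opening: 0.282
grasp_force: 59.2
```

```bash
python3 st.py;python3 win.py .034
```

```text
[ 0.4441 -0.1473  0.0704] [ 0.6 -0.2 -0.8] [-0.02  0.03  0.02] 0.282 59.2 33.9667 yhead -1.495 q6 0.92
(array([-0.2,  3. , 36.4]), np.float64(0.002341392250925445), np.float64(0.9205352233622258)) (array([  -9.2, -198.6,   36.2]), np.float64(0.002341392250925445), np.float64(0.9205352233622258))
```

move_arm([
  [[0,0,3,0,0],[0,0,3,10,0],[0,0,3,20,0],[0,0,3,30,0],[0,0,3,36,0],[0,0,3,37,0],[0,0,3,37,0],[0,0,3,37,0],[0,0,3,37,0],[0,0,3,37,0]],
])

```text
time_s: 34.8
eef_pos: [0.4434, -0.1507, 0.0318]
eef_rot: [-0.0, 0.999, 0.037, -0.0]
wrist_force: [-1.0, 0.9, -0.3]
opening: 0.282
grasp_force: 59.2
```

move_arm([
  [[0.45,0,0,0,0],[0.45,0,0,0,0],[0.45,0,0,0,0],[0.45,0,0,-15,0],[0.45,0,0,-50,0],[0.75,0,0,-85,0],[0.75,36,0,-92,0],[0.75,71,0,-92,0],[0.75,71,0,-92,0],[0.75,71,0,-92,0]],
])

```text
time_s: 35.63
eef_pos: [0.5155, -0.1454, 0.1244]
eef_rot: [0.0, 0.999, 0.038, 0.0]
wrist_force: [-0.7, 0.2, -0.6]
opening: 0.749
grasp_force: 0.0
```

```bash
python3 st.py; python3 tbl.py; python3 hub.py 0|sed -n 2p
```

```text
[ 0.5155 -0.1454  0.1244] [-0.7  0.2 -0.6] [0.03 0.03 0.04] 0.749 0.0 35.6333 yhead -1.496 q6 1.0
table phase (np.float64(134096.0), np.float64(0.0)) (np.float64(130673.0), np.float64(1.0)) mean 58105.416666666664
bat 0.75 [ 0.444 -0.15   0.042] rad 0.071 deg from opening 0.0
bat 0.59 [ 0.474 -0.099  0.042] rad 0.062 deg from opening -52.0
bat 0.5 [ 0.461 -0.145  0.026] rad 0.054 deg from opening -4.0
1.644 (array([ 1.7,  0.1, 61.5]), np.float64(0.0009803121251348301), np.float64(0.9987577425422883))
```

Battery 4 lies at the window, top at 42 mm. Turn for the last one.

move_arm([
  [[0.75,0,0,30,0],[0.75,0,0,55,0],[0.75,0,0,61,0],[0.75,0,0,61,0],[0,0,0,61,0],[0,0,0,61,0],[0,0,0,61,0],[0,0,0,61,0],[0,0,0,61,0.1],[0,0,0,61,0.2]],
])

```text
time_s: 36.57
eef_pos: [0.515, -0.1449, 0.0653]
eef_rot: [-0.0, 0.998, -0.065, 0.001]
wrist_force: [-2.1, 3.6, 6.5]
opening: 0.41
grasp_force: 61.4
```

move_arm([
  [[0,0,0,0,0.12],[0,0,0,0,0.24],[0,0,0,0,0.36],[0,0,0,0,0.48],[0,0,0,0,0.6],[0,0,0,0,0.72],[0,0,0,0,0.84],[0,0,0,0,0.85],[0,0,0,0,0.85],[0,0,0,0,0.85]],
])

```text
time_s: 37.4
eef_pos: [0.5144, -0.1461, 0.0653]
eef_rot: [0.0, 0.883, -0.469, 0.0]
wrist_force: [-6.8, -0.1, 6.3]
opening: 0.413
grasp_force: 61.5
```

move_arm([
  [[0.75,0,0,0,0],[0.75,0,0,0,0],[0.75,0,0,0,0],[0.75,0,0,0,0],[0.75,0,0,-30,0],[0.75,0,0,-70,0],[0.75,0,0,-110,0],[0.75,0,0,-110,0],[0.75,0,0,-110,0],[0.75,0,0,-110,0]],
])

```text
time_s: 38.23
eef_pos: [0.5143, -0.1455, 0.1733]
eef_rot: [-0.0, 0.883, -0.469, 0.0]
wrist_force: [-0.4, 0.4, -0.9]
opening: 0.751
grasp_force: 0.0
```

```bash
python3 st.py; python3 tbl.py
python3 - <<'E'
from h import *
print(togo([.3828,.2275,.17],.55+np.pi/2))
E
```

```text
[ 0.5143 -0.1455  0.1733] [-0.4  0.4 -0.9] [-0.01  0.03 -0.02] 0.751 0.0 38.2333 yhead -2.547 q6 2.05
table phase (np.float64(92495.0), np.float64(0.0)) (np.float64(84173.0), np.float64(1.0)) mean 25454.95
bat 0.79 [ 0.474 -0.093  0.042] rad 0.067 deg from opening -56.0
(array([-381.7, -100.5,    2.5]), np.float64(-1.5261991157627657), np.float64(2.0490404150106603))
```

move_arm([
  [[0.75,-33,-8,0,-0.12],[0.75,-66,-17,0,-0.24],[0.75,-99,-25,0,-0.36],[0.75,-132,-34,0,-0.48],[0.75,-165,-42,0,-0.6],[0.75,-198,-51,0,-0.72],[0.75,-231,-60,0,-0.84],[0.75,-264,-69,0,-0.96],[0.75,-297,-78,0,-1.08],[0.75,-330,-87,0,-1.2]],
])

```text
time_s: 39.17
eef_pos: [0.3998, 0.1778, 0.1718]
eef_rot: [0.0, 0.993, 0.114, -0.001]
wrist_force: [0.6, 0.3, 0.6]
opening: 0.749
grasp_force: 0.0
```

```bash
python3 st.py
python3 - <<'E'
from h import *
print(togo([.3828,.2275,.17],.55+np.pi/2))
E
```

```text
[0.3998 0.1778 0.1718] [0.6 0.3 0.6] [-0.01 -0.06  0.03] 0.749 0.0 39.1667 yhead -1.341 q6 1.49
(array([ -5.2, -52.3,   1.9]), np.float64(-0.3205926761414757), np.float64(1.4872173176225458))
```

move_arm([
  [[0.75,-2,-25,10,-0.1],[0.75,-5,-52,20,-0.2],[0.75,-5,-52,20,-0.32],[0.75,-5,-52,20,-0.32],[0.75,-5,-52,20,-0.32],[0.75,-5,-52,20,-0.32],[0.75,-5,-52,20,-0.32],[0.75,-5,-52,20,-0.32],[0.75,-5,-52,20,-0.32],[0.75,-5,-52,20,-0.32]],
])

```text
time_s: 40.0
eef_pos: [0.3855, 0.2258, 0.1535]
eef_rot: [0.0, 0.963, 0.268, 0.0]
wrist_force: [-0.3, 0.3, -0.5]
opening: 0.754
grasp_force: 0.0
```

```bash
python3 st.py; python3 look.py
```

```text
[0.3855 0.2258 0.1535] [-0.3  0.3 -0.5] [0.02 0.04 0.03] 0.754 0.0 40.0 yhead -1.029 q6 1.29
(0.78, array([381.9, 228. ]), 50.2, 25.7, 0.551, 247, 1155) (array([ -1.9,  -3.6, 147.4]), np.float64(-0.008098110346153042), np.float64(1.291324751687363))
```

move_arm([
  [[0.75,-2,-3.5,40,-0.01],[0.75,-2,-3.5,80,-0.01],[0.7,-2,-3.5,115,-0.01],[0.6,-2,-3.5,140,-0.01],[0.6,-2,-3.5,146,-0.01],[0.6,-2,-3.5,146,-0.01],[0,-2,-3.5,146,-0.01],[0,-2,-3.5,146,-0.01],[0,-2,-3.5,146,-0.01],[0,-2,-3.5,146,-0.01]],
])

```text
time_s: 40.93
eef_pos: [0.3836, 0.2287, 0.0094]
eef_rot: [0.0, 0.962, 0.273, 0.002]
wrist_force: [-0.3, -0.1, 7.4]
opening: 0.283
grasp_force: 59.7
```

```bash
python3 st.py; python3 win.py .12
```

```text
[0.3836 0.2287 0.0094] [-0.3 -0.1  7.4] [-0.09  0.21 -0.  ] 0.283 59.7 40.9333 yhead -1.017 q6 1.29
(array([-147.3,  354.4, -110.8]), np.float64(0.4806317190335472), np.float64(1.2876612663456641)) (array([ -62.6,  171.3, -110.6]), np.float64(0.4806317190335472), np.float64(1.2876612663456641))
```

move_arm([
  [[0,0,0,-40,0],[0,-5,13,-80,0.05],[0,-20,48,-110,0.12],[0,-35,84,-110,0.19],[0,-50,120,-110,0.26],[0,-65,156,-110,0.33],[0,-80,192,-110,0.4],[0,-95,228,-110,0.48],[0,-110,264,-110,0.48],[0,-118,284,-110,0.48]],
])

```text
time_s: 41.77
eef_pos: [0.4319, -0.0796, 0.1191]
eef_rot: [0.001, 0.999, 0.036, 0.002]
wrist_force: [0.2, -1.2, 0.1]
opening: 0.286
grasp_force: 59.2
```

```bash
python3 st.py; python3 win.py .12
```

```text
[ 0.4319 -0.0796  0.1191] [ 0.2 -1.2  0.1] [ 0.02 -0.   -0.03] 0.286 59.2 41.7667 yhead -1.5 q6 1.05
(array([ 7.2, 71.4, -0.7]), np.float64(-0.0019209132796360606), np.float64(1.0467513512760216)) (array([  -2.7, -130.1,   -1.3]), np.float64(-0.0019209132796360606), np.float64(1.0467513512760216))
```

move_arm([
  [[0,3,36,0,0],[0,7,73,0,0],[0,7,73,20,0],[0,7,73,45,0],[0,7,73,50,0],[0,7,73,50,0],[0,7,73,50,0],[0,7,73,50,0],[0,7,73,50,0],[0,7,73,50,0]],
])

```text
time_s: 42.6
eef_pos: [0.4438, -0.1479, 0.0685]
eef_rot: [0.001, 0.999, 0.037, 0.001]
wrist_force: [0.9, 1.2, -0.4]
opening: 0.288
grasp_force: 59.2
```

```bash
python3 st.py; python3 win.py .035
```

```text
[ 0.4438 -0.1479  0.0685] [ 0.9  1.2 -0.4] [-0.   -0.01 -0.01] 0.288 59.2 42.6 yhead -1.496 q6 0.92
(array([ 0.1,  2.4, 33.5]), np.float64(0.0013670194701820293), np.float64(0.920021007122523)) (array([  -9.1, -199.2,   33.2]), np.float64(0.0013670194701820293), np.float64(0.920021007122523))
```

move_arm([
  [[0,0,2.5,0,0],[0,0,2.5,10,0],[0,0,2.5,20,0],[0,0,2.5,28,0],[0,0,2.5,33,0],[0,0,2.5,33,0],[0,0,2.5,33,0],[0,0,2.5,33,0],[0,0,2.5,33,0],[0,0,2.5,33,0]],
])

```text
time_s: 43.43
eef_pos: [0.443, -0.1501, 0.0339]
eef_rot: [-0.0, 0.999, 0.037, -0.0]
wrist_force: [0.9, 1.1, 0.5]
opening: 0.282
grasp_force: 59.2
```

move_arm([
  [[0.45,0,0,0,0],[0.45,0,0,0,0],[0.45,0,0,0,0],[0.45,0,0,-15,0],[0.45,0,0,-50,0],[0.7,0,0,-90,0],[0.7,0,0,-130,0],[0.7,0,0,-140,0],[0.7,0,0,-140,0],[0.7,0,0,-140,0]],
])

```text
time_s: 44.27
eef_pos: [0.4434, -0.1504, 0.1746]
eef_rot: [0.0, 0.999, 0.037, 0.001]
wrist_force: [0.0, -0.2, -0.3]
opening: 0.701
grasp_force: 0.0
```

```bash
python3 st.py; python3 tbl.py
python3 - <<'E'
from h import *
print(togo([.506,-.2965,.12],.07-1.264))
E
```

```text
[ 0.4434 -0.1504  0.1746] [ 0.  -0.2 -0.3] [ 0.03 -0.   -0.01] 0.701 0.0 44.2667 yhead -1.497 q6 0.92
table phase (np.float64(114980.0), np.float64(0.0)) (np.float64(109950.0), np.float64(1.0)) mean 33539.46666666667
bat 0.94 [ 0.442 -0.15   0.042] rad 0.073 deg from opening -0.0
bat 0.78 [ 0.474 -0.095  0.042] rad 0.065 deg from opening -55.0
bat 0.41 [ 0.462 -0.149  0.026] rad 0.053 deg from opening -0.0
(array([ 53. , 151.3,  52.2]), np.float64(-0.30303783811358986), np.float64(0.9156327645947765))
```

View pics/t.png

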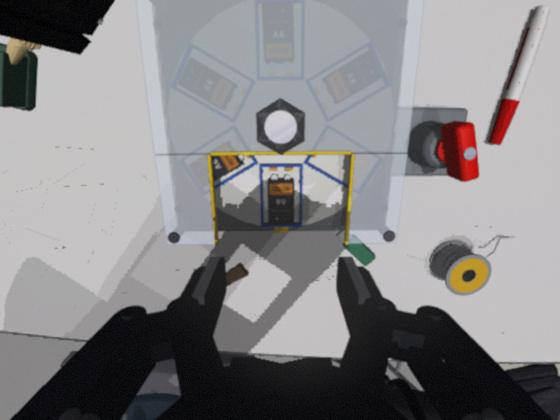

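move_arm([
  [[0.5,13,38,0,-0.1],[0.5,26,76,10,-0.2],[0.5,39,114,30,-0.3],[0.5,53,151,50,-0.303],[0.5,53,151,60,-0.303],[0.5,53,151,60,-0.303],[0.5,53,151,60,-0.303],[0.5,53,151,60,-0.303],[0.5,53,151,60,-0.303],[0.5,53,151,60,-0.303]],
])

```text
time_s: 45.2
eef_pos: [0.5075, -0.2963, 0.1155]
eef_rot: [0.001, 0.982, 0.188, 0.001]
wrist_force: [0.1, 0.0, 0.3]
opening: 0.503
grasp_force: 0.0
```

```bash
python3 st.py
python3 - <<'E'
from h import *
print(togo([.5058,-.2965,.064],.07-1.264))
E
```

```text
[ 0.5075 -0.2963  0.1155] [0.1 0.  0.3] [-0.  0. -0.] 0.503 0.0 45.2 yhead -1.193 q6 0.46
(array([-1.7, -0.5, 51.5]), np.float64(0.0010672095975436946), np.float64(0.46262990005428734))
```

move_arm([
  [[0.5,-1.5,0,20,0],[0.5,-1.5,0,40,0],[0.5,-1.5,0,50,0],[0.5,-1.5,0,50,0],[0.5,-1.5,0,50,0],[0,-1.5,0,50,0],[0,-1.5,0,50,0],[0,-1.5,0,50,0],[0,-1.5,0,50,0],[0,-1.5,0,50,0]],
])

```text
time_s: 46.03
eef_pos: [0.5058, -0.2961, 0.0659]
eef_rot: [-0.001, 0.982, 0.187, -0.0]
wrist_force: [-4.5, 7.7, 9.9]
opening: 0.173
grasp_force: 59.5
```

move_arm([
  [[0,0,0,0,-0.12],[0,0,0,0,-0.24],[0,0,0,0,-0.36],[0,0,0,0,-0.48],[0,0,0,0,-0.6],[0,0,0,0,-0.72],[0,0,0,0,-0.84],[0,0,0,0,-0.96],[0,0,0,0,-1.06],[0,0,0,0,-1.06]],
])

```text
time_s: 46.87
eef_pos: [0.5057, -0.2959, 0.066]
eef_rot: [-0.001, 0.751, 0.66, 0.001]
wrist_force: [-5.1, 8.7, 11.0]
opening: 0.173
grasp_force: 59.6
```

```bash
python3 st.py
```

```text
[ 0.5057 -0.2959  0.066 ] [-5.1  8.7 11. ] [1.45 0.7  0.07] 0.173 59.6 46.8667 yhead -0.128 q6 -0.61
```

move_arm([
  [[0,0,0,0,-0.05],[0,0,0,0,-0.1],[0,0,0,0,-0.15],[0,0,0,0,-0.18],[0,0,0,0,-0.2],[0,0,0,0,-0.21],[0,0,0,0,-0.22],[0,0,0,0,-0.23],[0,0,0,0,-0.23],[0,0,0,0,-0.23]],
])

```text
time_s: 47.7
eef_pos: [0.5056, -0.2959, 0.0659]
eef_rot: [-0.001, 0.672, 0.74, 0.001]
wrist_force: [-5.3, 9.8, 10.6]
opening: 0.169
grasp_force: 59.7
```

```bash
python3 st.py
```

```text
[ 0.5056 -0.2959  0.0659] [-5.3  9.8 10.6] [1.43 0.68 0.02] 0.169 59.7 47.7 yhead 0.097 q6 -0.83
```

move_arm([
  [[0,0,0,0,-0.01],[0,0,0,0,-0.02],[0,0,0,0,-0.03],[0,0,0,0,-0.04],[0,0,0,0,-0.04],[0,0,0,0,-0.04],[0,0,0,0,-0.04],[0,0,0,0,-0.04],[0,0,0,0,-0.04],[0,0,0,0,-0.04]],
])

```text
time_s: 48.53
eef_pos: [0.5057, -0.2959, 0.0659]
eef_rot: [-0.001, 0.657, 0.754, 0.001]
wrist_force: [-5.1, 8.6, 11.1]
opening: 0.171
grasp_force: 59.6
```

```bash
python3 st.py
```

```text
[ 0.5057 -0.2959  0.0659] [-5.1  8.6 11.1] [1.51 0.75 0.  ] 0.171 59.6 48.5333 yhead 0.136 q6 -0.87
```

move_arm([
  [[0,0,0,0,-0.02],[0,0,0,0,-0.04],[0,0,0,0,-0.05],[0,0,0,0,-0.05],[0,0,0,0,-0.05],[0,0,0,0,-0.05],[0,0,0,0,-0.05],[0,0,0,0,-0.05],[0,0,0,0,-0.05],[0,0,0,0,-0.05]],
])

```text
time_s: 49.37
eef_pos: [0.5058, -0.2962, 0.0659]
eef_rot: [-0.001, 0.639, 0.769, 0.001]
wrist_force: [-4.0, 7.5, 10.7]
opening: 0.175
grasp_force: 59.7
```

```bash
python3 st.py
```

```text
[ 0.5058 -0.2962  0.0659] [-4.   7.5 10.7] [ 1.39  0.67 -0.48] 0.175 59.7 49.3667 yhead 0.185 q6 -0.92
```

move_arm([
  [[0,0,0,0,0.03],[0,0,0,0,0.06],[0,0,0,0,0.09],[0,0,0,0,0.105],[0,0,0,0,0.105],[0,0,0,0,0.105],[0,0,0,0,0.105],[0,0,0,0,0.105],[0,0,0,0,0.105],[0,0,0,0,0.105]],
])

```text
time_s: 50.2
eef_pos: [0.5056, -0.2959, 0.066]
eef_rot: [-0.001, 0.678, 0.735, 0.001]
wrist_force: [-4.3, 9.4, 11.2]
opening: 0.175
grasp_force: 59.7
```

```bash
python3 st.py
```

```text
[ 0.5056 -0.2959  0.066 ] [-4.3  9.4 11.2] [ 1.44  0.72 -0.05] 0.175 59.7 50.2 yhead 0.081 q6 -0.81
```

move_arm([
  [[0.5,0,0,0,0],[0.5,0,0,0,0],[0.5,0,0,0,0],[0.5,0,0,-20,0],[0.5,0,0,-60,0],[0.7,0,0,-100,0],[0.8,0,0,-140,0],[0.8,0,0,-145,0],[0.8,0,0,-145,0],[0.8,0,0,-145,0]],
])

```text
time_s: 51.03
eef_pos: [0.5058, -0.2977, 0.2093]
eef_rot: [0.0, 0.678, 0.735, -0.0]
wrist_force: [-0.4, 0.5, -1.1]
opening: 0.796
grasp_force: 0.0
```

```bash
python3 st.py
python3 - <<'E'
from h import *
c=cal("wrist"); im,d=camera("wrist"); cv2.imwrite("pics/k.png",im); P=cloud("wrist",d,c)
hsv=cv2.cvtColor(im,cv2.COLOR_BGR2HSV); h=hsv[...,0]
m=((h<8)|(h>172))&(hsv[...,1]>110)&(hsv[...,2]>40)&(P[...,2]>.08)&(P[...,2]<.1)
v,u=np.nonzero(m); q=unproj("wrist",u,v,c,z=.089)[:,:2]*1000; k=np.linalg.norm(q-[505.5,-296],axis=1)<35; q=q[k]
print(len(q),cv2.minAreaRect(q.astype(np.float32)))
w=np.linalg.eigh(np.cov(q.T))[1][:,0]; print("short axis heading",np.arctan(w[1]/w[0]))
o=im.copy()
for a,col in((0,(0,255,0)),):
    t=.073+a; Rm=np.array([[np.cos(t),-np.sin(t)],[np.sin(t),np.cos(t)]])
    p=np.array([(-8,-24),(8,-24),(8,24),(-8,24)])/1000@Rm.T+[.5058,-.296]
    cv2.polylines(o,[proj("wrist",np.c_[p,np.full(4,.089)],c).round().astype(int)],True,col,1)
cv2.imwrite("pics/kc.png",cv2.resize(o[130:270,180:380],None,fx=4,fy=4,interpolation=cv2.INTER_CUBIC))
E
```

```text
[ 0.5058 -0.2977  0.2093] [-0.4  0.5 -1.1] [-0.03  0.07 -0.01] 0.796 0.0 51.0333 yhead 0.081 q6 -0.81
656 ((505.2640380859375, -293.3996276855469), (15.12005615234375, 47.1814079284668), 5.018645286560059)
short axis heading 0.08880598405256558
```

View pics/kc.png

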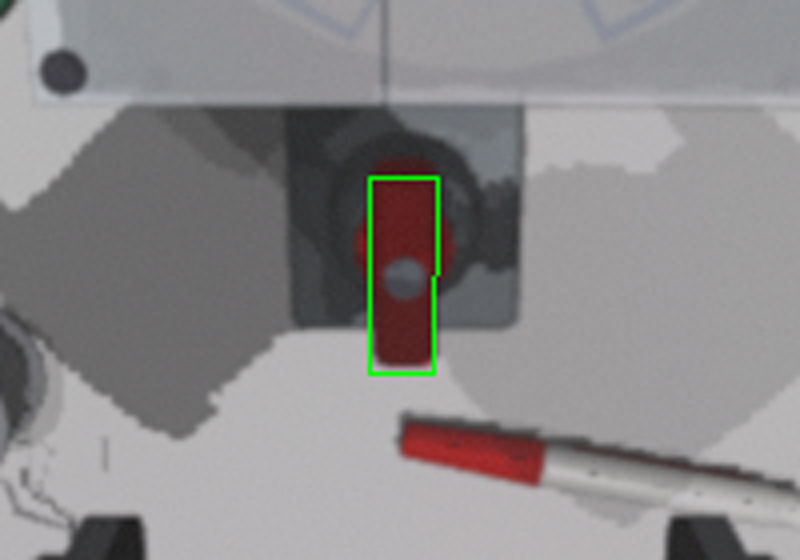

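```bash
python3 tbl.py
python3 - <<'E'
from h import *
print(order.hand_in())
E
```

```text
table phase (np.float64(94181.0), np.float64(0.0)) (np.float64(82028.0), np.float64(-1.0)) mean 25947.533333333333
bat 0.76 [ 0.441 -0.151  0.042] rad 0.075 deg from opening 1.0
the job is handed in; nothing more can be done
None
```

The job is handed in at about 51 s of the 210 s limit: all five batteries lie flat in their own trays, a tray is clicked in at the opening, and the locking knob (it gave clockwise) is back within about 0.01 rad of home by the camera; I did not push on the table to test the lock, and the hand-in returned no verdict.

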